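# Take a battery from the magazine and latch its gate

## Robot

A 7-joint arm with a two-finger parallel gripper is mounted at the origin on a cart in front of the work surface, level with it; the furniture and walls round the work are solid. World frame = base frame: x ahead of the robot, y to its left, z up, the work surface at z = 0. Lengths are in m, angles in degrees, forces in N, time in s.
With the tool pointing down it reaches from about 0.425 to 0.875 m from the base axis. Payload 4.7 kg.
Tool frame: the origin (TCP) lies midway between the tips of the shut fingers; the grasp point (between the pads) lies 19 mm behind it (env.grip_depth is the distance from the TCP to the grasp point, in m); z points along the fingers, y is the line along which they close (so a half turn about z gives the same grasp; the last joint's range is limited). The gripper opens to 87 mm and grips with 3 to 60 N. Pads are 19 mm wide; open, the fingers measure 117 mm over their backs; the gripper's body (75 mm by 190 mm) begins 51 mm behind the grasp point.
Start: joints at [70.365, 18.392, -4.016, 83.108, 1.295, 78.541, -3.26], TCP at [0.227, -0.609, 0.19] pointing down, gripper open.
Joint ranges: [-163.93, 163.93], [-17.29, 119.83], [-79.2, 71.16], [3.27, 140.29], [-89.18, 269.18], [5.43, 117.66], [-154.24, 154.24]. Speed limits (degrees/s): [147.25, 147.25, 180, 180, 180, 180, 180].

## Interface

Orientations are given as [roll, pitch, yaw] about the fixed x, y, z axes, in that order (R = Rz(yaw) Ry(pitch) Rx(roll)).
In Python, from cell import get_obs, optics, env, nets gives the robot as it stands.
- The arm moves only by the shell command python3 -m creep 'ROWS' [FORCE]. ROWS is JSON, a list of rows, each an object of numbers: "wx", "wy", "wz": the turn, a rotation vector about the tool's x, y, z in degrees; "tx", "ty", "tz": the shift along the tool's x, y, z in mm; "gripper": the opening, from -1 (shut) to 1 (fully open). A call has 1 to 5 rows; each row is the pose to reach, as a shift and turn from the pose commanded when the call began, along the tool's axes at that moment; what a row does not reach only later rows make up. A row lasts 1/12 s, in which the tool goes at most 41.7 mm and 7.16 degrees, less where a joint would pass 70% of its speed; a pose out of reach is approached as far as the arm can. A call with a gripper value outside its range is refused whole. The fingers move at their own pace and stop on an object; FORCE is the grip in N (left out, the last holds). Time passes only in rows, so rows that repeat a pose let the fingers close. It gives the time, the measured TCP pose, the force, the opening and the grip force at its end, in the units of the state.
- get_obs(): the state, without advancing time (a new reading comes with each control period).
- optics.read_camera(name): name is "scene" or "side" or "wrist"; returns (picture, depth): 384x512x3 uint8, red, green, blue; 384x512 float32, m along the optical axis (not along the pixel's ray), 0 where there is no reading.
- optics.camera_info(name): a dict with "fovy" (degrees; the focal length in pixels is half the picture's height over the tangent of half this angle, whatever the lens; pixels are square), "cx", "cy" (the principal point, pixels), "R" (3x3) and "t" (3): a world point X has camera coordinates R X + t; the wrist camera has in their place "tool_from_camera" (4x4, takes a point from camera to tool coordinates, whose origin is the TCP and whose axes are the flange's). Camera axes: x right, y down, z forward; pixel columns grow to the right and rows downward; lengths in m; the calibration is good to about 2 mm. The wrist camera is an equidistant fisheye: a pixel r from the principal point sees the ray r / f radians off the axis. A picture is of the moment at which its call begins: read the wrist's pose just before it. camera_info takes no time and is no camera call.
- env.sign_off(): hands the job in; it is judged then, once.
Trained networks look in the newest picture that a camera, given by its name, has taken for a name from the list of things; names that differ only in an ending like _2 or _b are one class to them, and where a whole thing is asked for, a point or a joint stands for the part that bears it (a point fixed in the world has none). Each returns a list of dicts, best first, with "confidence" (0 to 1); they miss things now and then, are a little off and sometimes report something else, mostly with a low value. They report only what shows in the picture. A call takes as long as a camera call. They do not tell look-alikes from the thing itself.
- nets.look_for(query, camera): "point" ([x, y, z] in m, in world coordinates, good to about 4 mm: the middle of the surface that is visible of it).
- nets.place_of(query, camera): "point" ([x, y, z] in m, in world coordinates, good to about 4 mm: a listed point, or the origin of a listed thing).
The state is a dict: "time_s": time; "qpos": joint angles; "joint_velocities": joint speeds; "effort": joint torques, N m; "tool_pos": TCP position; "tool_rot": TCP orientation; "force": force on the tool from outside, world axes, zero at the start; "wrist_torque": the same for the moment, N m; "grip_width": finger opening in m; "grasp_force": force on a finger pad.
Only numpy, scipy, OpenCV 4.12 (cv2) and the standard library are available. Lean on these libraries where they do the work, as an engineer would, in place of code of your own. Each camera call takes 0.05 s, during which the arm holds its last target. There are 200 camera calls.

## Task

Draw the bottom battery out of the dispenser's mouth, leaving the two above it in the chute, and lay it in the shallow tray. Then swing the gate bar shut across the mouth until it clicks past the sprung nub and rests fully home against the stop of its catch. Do not force the gate once it is home, and leave the other things on the table where they are.

Things in the scene. Friction and masses are not known exactly. Their poses are not given: they have to be found in the camera images.
- dispenser: Fixed dispenser: dark steel base plate 86 x 122 x 4 mm, grey chute of inner width 29 (y) and depth 54 mm (x = -25 to 29), 52 mm high. Origin on the table under the chute; -x points out of the mouth, z up. Three 9-volt blocks lie in it one on another, each 18 mm high, 26 wide (y), 46 long (x). The two upper ones stand back, front ends at x = -24 mm; they drop 18 mm when the lowest is drawn out.
- mouth (a point): Middle of the chute's mouth: 25 mm before the dispenser's origin (x = -25 mm), 13 mm up. The lowest block sticks out here to x = -45 mm. A retainer strip 20 mm wide (x = -25 to -28 mm, from 25 mm up) holds the upper blocks. The chute's side walls begin at x = -17 mm, so the lowest block's sides are free in front of that. Hinge boss at y = -52 mm, catch at y = 42 to 58 mm.
- gate (a joint): Gate bar: steel rod 8 mm thick, 110 mm long, level, axis 18 mm above the table, on an upright hinge. In rad: 0 = along the dispenser's +y across the mouth, growing as it opens towards -x (1.57 = straight out of the mouth); starts at 1.3 to 1.65. Stays where it is left (0.04 N m friction). The catch is set afresh within 8 mm, so home is anywhere from -0.04 to 0.04 and must be felt.
- gate_hinge (a point): Point on the gate's hinge axis at the height of the bar's axis (18 mm above the table); in the dispenser's frame at x = -37, y = -52 mm.
- gate_post (a point): Centre of the top of the upright round post on the gate bar, by which it is pushed: 10 mm thick, from the bar up to 46 mm above the table, 74 mm from the hinge axis.
- nub (a joint): Sprung nub (10 mm thick) of the dark steel catch, in m: 0 = up, grows as pressed, at most 0.006. 102 mm from the hinge, somewhere within +-4 mm along the dispenser's x. Pushed at its post, the bar rides over the nub at about 5 to 12 N, the nub springs up behind it (click: the push falls off), and 7 mm past it the bar meets a rigid stop 26 mm high: home. Over 25 N on the gate counts as forcing.
- battery_bottom: The lowest 9-volt block, 18 x 26 x 46 mm, 46 g, lying. Origin at the centre of its front end face (13 mm above the table at the start); its z axis runs along its length from that end to the other, y across its 26 mm width, x through its 18 mm thickness.
- battery_bottom_mid (a point): Middle of the lowest block.
- battery_middle_mid (a point): Middle of the second block, like the first; it must stay in the chute.
- battery_top_mid (a point): Middle of the uppermost block, like the first; it must stay in the chute.
- tray: Shallow fixed steel tray, 95 (x) x 105 (y) x 16 mm high, walls and floor 3 mm. Origin at the centre of its underside on the table.
- stopwatch: Bystander: dark stopwatch, 58 x 59 x 20 mm, origin under its centre.
- tin: Bystander: round screw-lid tin, 60 mm across, 24 mm high, origin under its centre.
- bottle: Bystander: small dark sample bottle with white cap, 29 mm across, 56 mm high, origin under its centre.
- bung: Bystander: rubber stopper, 27 mm across, 24 mm high, origin under its centre.
- reel: Bystander: cotton reel, 27 mm across, 30 mm high, origin under its centre.
- crucible_b: Bystander: small nickel crucible, 27 mm across, 19 mm high, origin under its centre.
Mind the look-alikes: they are no part of the job. What is shaped like the part that bears battery_top_mid but brown is not meant.

How it is judged:
By the outcome, as a careful person would: the job done as asked, in the order asked, and still so for the second after the job is handed in, with the robot touching nothing.
It also fails if it takes over 64 s, if anything falls off the work surface, if the arm or the gripper's body presses on something with over 40 N, if the wrist force passes 120 N, or if a joint passes its speed limit or range.

## Working session

There is one attempt and no reset: what is moved stays moved. The work goes in short steps, Python scripts to look and compute and a shell command to move; the robot and the scene stay as the last step left them, time stands still between calls to the robot, and variables do not carry over. Pictures are saved under pics/ and viewed, at most 10 in all, crops included, and the job is handed in when it is done.

```bash
ls; mkdir -p pics
python3 - <<'E'
from cell import get_obs, optics, env, nets
import cv2,numpy as np
o=get_obs();print(o['time_s'],o['tool_pos'],o['tool_rot'],o['grip_width'],env.grip_depth)
a=[]
for c in ("scene","side"):
    p,d=optics.read_camera(c);a.append(p)
    i=optics.camera_info(c);print(c,i['fovy'],(-np.array(i['R']).T@np.array(i['t'])).round(3))
    for q in ("dispenser","mouth","gate_hinge","gate_post","battery_bottom","battery_bottom_mid","battery_top_mid","tray"):
        print(q,[(np.round(r['point'],3).tolist(),round(r['confidence'],2)) for r in nets.place_of(q,c)[:3]])
cv2.imwrite('pics/a.png',cv2.resize(np.vstack(a)[:,:,::-1],(400,600)) if 0 else a[0][:,:,::-1])
cv2.imwrite('pics/b.png',a[1][:,:,::-1])
E
```

```text
pics
0.0 [ 0.22676391 -0.6085035   0.18846034] [-1.79890772e+02  6.11869327e-03  2.04440450e+01] 0.08722176352203784 0.0187
scene 51.70077162939981 [-0.092  0.541  0.938]
dispenser [([0.446, 0.102, -0.001], 0.95), ([0.394, 0.144, 0.015], 0.38)]
mouth [([0.437, 0.132, 0.017], 0.67), ([0.394, 0.14, 0.016], 0.6)]
gate_hinge [([0.396, 0.143, 0.016], 0.82)]
gate_post [([0.444, 0.103, 0.002], 0.69), ([0.399, 0.214, 0.044], 0.57)]
battery_bottom [([0.444, 0.148, 0.012], 0.66), ([0.44, 0.104, 0.045], 0.35)]
battery_bottom_mid [([0.442, 0.127, 0.012], 0.63)]
battery_top_mid [([0.445, 0.326, 0.01], 0.66), ([0.441, 0.105, 0.044], 0.53)]
tray [([0.452, -0.187, 0.0], 0.9)]
side 45.34871218193836 [ 0.253 -1.449  0.671]
dispenser [([0.444, 0.106, 0.005], 0.56), ([0.459, 0.463, 0.006], 0.26)]
mouth [([0.441, 0.131, 0.012], 0.92)]
gate_hinge [([0.391, 0.14, 0.021], 0.63)]
gate_post [([0.399, 0.21, 0.045], 0.51), ([0.431, -0.038, 0.002], 0.3)]
battery_bottom []
battery_bottom_mid []
battery_top_mid [([0.446, 0.319, 0.009], 0.53), ([0.443, 0.105, 0.043], 0.44)]
tray [([0.449, -0.191, -0.002], 0.84)]
```

View pics/a.png

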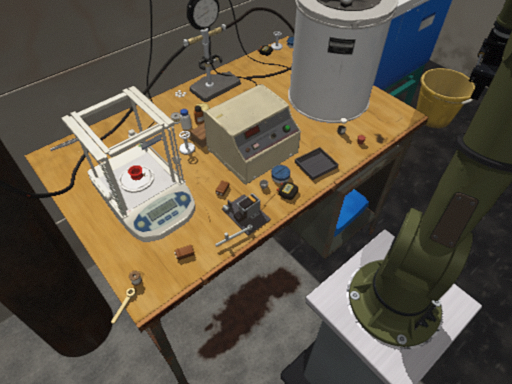

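View pics/b.png

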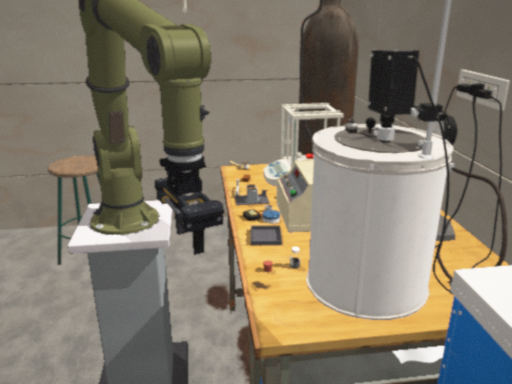

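The scene shows the dispenser at about (240,208) px with its mouth towards the viewer (world +y) and the gate bar open at (235,237). The tray is at (317,162), a grey box stands behind the dispenser, and there are brown look-alike blocks at (222,188) and (184,253). The side view shows the tall canister beside the path to the right. Next I'll make a height map for clearances.

```bash
cat > h.py <<'E'
from cell import get_obs, optics, env, nets
import cv2,numpy as np
from scipy.spatial.transform import Rotation as Ro
def cloud(c):
    o=get_obs();i=optics.camera_info(c);p,d=optics.read_camera(c)
    f=192/np.tan(np.radians(i['fovy'])/2);v,u=np.mgrid[:384,:512]
    a=(u-i['cx'])/f;b=(v-i['cy'])/f
    if c=='wrist':
        r=np.hypot(a,b)+1e-9;k=np.tan(np.minimum(r,1.5))/r;a,b=a*k,b*k
    X=np.stack([a*d,b*d,d],-1)
    if c=='wrist':
        T=np.array(i['tool_from_camera']);X=X@T[:3,:3].T+T[:3,3]
        X=X@Ro.from_euler('xyz',o['tool_rot'],degrees=True).as_matrix().T+o['tool_pos']
    else: X=(X-np.array(i['t']))@np.array(i['R'])
    return p,X,(d>0)&(d<2)
def top(p,X,m,x0,x1,y0,y1,s,zmax=1):
    # returns colour & height map; row=x from x1 down, col=y from y1 down
    n,k=int(round((x1-x0)/s)),int(round((y1-y0)/s));H=np.full((n,k),-1.);C=np.zeros((n,k,3),np.uint8)
    P=X[m];col=p[m];r=((x1-P[:,0])/s).astype(int);q=((y1-P[:,1])/s).astype(int)
    ok=(r>=0)&(r<n)&(q>=0)&(q<k)&(P[:,2]<zmax)
    for j in np.where(ok)[0][np.argsort(P[ok,2])]: H[r[j],q[j]]=P[j,2];C[r[j],q[j]]=col[j]
    return C,H
E
python3 - <<'E'
from h import *
p,X,m=cloud('scene')
C,H=top(p,X,m,.3,.8,-.7,.4,.02)
np.set_printoptions(linewidth=250)
print('cols y',np.round(.39-.02*np.arange(55),2)[::5])
for r in range(H.shape[0]): print('%.2f'%(.79-.02*(r)),' '.join('%3d'%(h*1000) if h>-1 else '  .' for h in H[r]))
E
```

```text
cols y [ 0.39  0.29  0.19  0.09 -0.01 -0.11 -0.21 -0.31 -0.41 -0.51 -0.61]
0.79 299 300 295 295 294 295 295 296 299 294   2   2   3   4  69  66  65  39  40  39  37   .   .   .   .   .   .   .   .   .   .   .   .   .   .   .   .   3   4  13   2   0   .   .   .   .   .   .   .   .   .   .   .   .   .
0.77 299 300  67  67  66  67  67 298 299 295   .   1   3   1  67  67  66  39  39  38   .   .   .   .   .   .   .   .   .   .   .   .   .   .   .   .   .   1 364   .   .   .   .   .   .   .   .   .   .   .   .   .   .   .   .
0.75 299 300  69  75  78   .  71  67 298 295   .   3   0   4   7  11   7  38  41   .   .   .   .   .   .   .   .   .   .   .   .   .   .   .   .   .   3 380 368   .   .   .   .   .   .   .   .   .   .   .   .   .   .   .   .
0.73 298 299  77  77 105 103  77  69 299 295   .   2   4   4   5   2   2 168 168 170 169 168 168 168 168 169 169 165 167   .   .   .   .   .   .   . 386 386 385   .   .   .   .   .   .   .   .   .   .   .   .   .   .   .   .
0.71 299 300  78 103 101 103  78  73 300 295   .   1   2   3   5   3   3 177 177 174 174 174 176 174 174 174 174 175 176 167 
[... 3980 characters left out ...]
   5   3   3   4   3   4   1   2   2   3   2   3   3   3   3   2   2   4   3   2   3   3   4   2   2   5   1   1   2   2   2   4   1   3   1   3   2   1   3   2   3   1   4   2   2   1   4   2   .
0.33 -763 -760 -763 -759 -761 -762 -761 -762 -762 -764 -764 -763 -762 -764 -765 -764 -758 -762 -764 -760 -759 -762 -762 -763 -764 -761 -763   .   .   .   .   .   .   .   .   .   .   .   .   .   .   .   .   .   .   .   .   .   .   .   .   .   .   .   .
0.31 -760 -763 -760 -761 -764 -760 -761 -761 -762 -760 -764 -766 -762 -763 -760 -763 -761 -767 -759 -760 -764 -754 -763 -763 -758 -759 -762   .   .   .   .   .   .   .   .   .   .   .   .   .   .   .   .   .   .   .   .   .   .   .   .   .   .   .   .
```

```bash
cat >> h.py <<'E'
def go(x,y,z,yaw):
    o=get_obs();R=Ro.from_euler('xyz',o['tool_rot'],degrees=True);T=Ro.from_euler('xyz',[180,0,yaw],degrees=True)
    d=R.inv().apply(np.array([x,y,z])-o['tool_pos'])*1000;w=(R.inv()*T).as_rotvec(degrees=True)
    print('t=%.2f'%o['time_s'],'tool',o['tool_pos'].round(4),o['tool_rot'].round(1),'F',np.round(o['force'],1),'w',round(o['grip_width'],4),'T',d.round(1),'W',w.round(1))
E
python3 -m creep '[{"tx":310,"ty":-278,"wz":-69.6,"gripper":0},{"tx":310,"ty":-278,"wz":-69.6,"gripper":0},{"tx":310,"ty":-278,"wz":-69.6,"gripper":0},{"tx":310,"ty":-278,"wz":-69.6,"gripper":0},{"tx":310,"ty":-278,"wz":-69.6,"gripper":0}]'
python3 -c "
from h import *
go(.42,-.24,.19,90);go(.44,.15,.19,90);print(get_obs()['qpos'])"
```

```text
t=0.95 tool [ 0.227  -0.6091  0.1896] [180.    0.   20.4] F [ 0.6 -0.5  0.1] w 0.087 T [ 309.8 -278.4   -0.4] W [  0.    0.  -69.6]
t=0.95 tool [ 0.227  -0.6091  0.1896] [180.    0.   20.4] F [ 0.6 -0.5  0.1] w 0.087 T [ 4.647e+02 -6.369e+02 -5.000e-01] W [  0.    0.  -69.6]
[70.3642193  18.39015675 -4.01737774 83.10699874  1.29575582 78.54204795
 -3.26012826]validation failed for argument at $[0]...
```

```bash
python3 -m creep --help | head -30; python3 -m creep '[{"wx":0,"wy":0,"wz":-7,"tx":31,"ty":-27.8,"tz":0,"gripper":0},{"wx":0,"wy":0,"wz":-14,"tx":62,"ty":-55.6,"tz":0,"gripper":0},{"wx":0,"wy":0,"wz":-21,"tx":93,"ty":-83.4,"tz":0,"gripper":0},{"wx":0,"wy":0,"wz":-28,"tx":124,"ty":-111.2,"tz":0,"gripper":0},{"wx":0,"wy":0,"wz":-35,"tx":155,"ty":-139,"tz":0,"gripper":0}]'
python3 -c "
from h import *
go(.42,-.24,.19,90)"
```

```text
time_s: 1.37
tool_pos: [0.3243, -0.4229, 0.1897]
tool_rot: [180.0, 0.0, 55.8]
force: [1.1, -0.5, -0.1]
grip_width: 0.0615
grasp_force: 0.0
t=1.37 tool [ 0.3243 -0.4229  0.1897] [180.    0.   55.8] F [ 1.1 -0.5 -0.1] w 0.0615 T [205.1 -23.7  -0.4] W [  0.    0.  -34.2]invalid input: not JSON, or not a number
```

```bash
python3 -m creep '[{"wx":0,"wy":0,"wz":-7,"tx":41,"ty":-5,"tz":0,"gripper":0},{"wx":0,"wy":0,"wz":-14,"tx":82,"ty":-9,"tz":0,"gripper":0},{"wx":0,"wy":0,"wz":-21,"tx":123,"ty":-14,"tz":0,"gripper":0},{"wx":0,"wy":0,"wz":-28,"tx":164,"ty":-19,"tz":0,"gripper":0},{"wx":0,"wy":0,"wz":-34.2,"tx":205,"ty":-24,"tz":0,"gripper":0}]'
python3 -c "
from h import *
go(.44,.15,.19,90)"
```

```text
time_s: 1.78
tool_pos: [0.4208, -0.2405, 0.1899]
tool_rot: [180.0, 0.1, 90.0]
force: [0.5, 0.3, 0.7]
grip_width: 0.0444
grasp_force: 0.0
t=1.78 tool [ 0.4208 -0.2405  0.1899] [1.8e+02 1.0e-01 9.0e+01] F [0.5 0.3 0.7] w 0.0444 T [390.5  19.   -0.5] W [ 0.   0.1 -0. ]
```

```bash
python3 -m creep '[{"wx":0,"wy":0,"wz":0,"tx":40,"ty":2,"tz":0,"gripper":0},{"wx":0,"wy":0,"wz":0,"tx":80,"ty":4,"tz":0,"gripper":0},{"wx":0,"wy":0,"wz":0,"tx":120,"ty":6,"tz":0,"gripper":0},{"wx":0,"wy":0,"wz":0,"tx":160,"ty":8,"tz":0,"gripper":0},{"wx":0,"wy":0,"wz":0,"tx":200,"ty":10,"tz":0,"gripper":0}]'
python3 -c "
from h import *
go(.44,.15,.19,90)"
```

```text
time_s: 2.2
tool_pos: [0.4313, -0.0404, 0.1898]
tool_rot: [180.0, 0.1, 89.6]
force: [0.5, -0.3, 0.8]
grip_width: 0.0432
grasp_force: 0.0
t=2.20 tool [ 0.4313 -0.0404  0.1898] [1.80e+02 1.00e-01 8.96e+01] F [ 0.5 -0.3  0.8] w 0.0432 T [190.5   7.5  -0.4] W [ 0.   0.1 -0.4]
```

```bash
python3 -m creep '[{"wx":0,"wy":0,"wz":0,"tx":38,"ty":1,"tz":0,"gripper":0},{"wx":0,"wy":0,"wz":0,"tx":76,"ty":3,"tz":0,"gripper":0},{"wx":0,"wy":0,"wz":0,"tx":114,"ty":4,"tz":0,"gripper":0},{"wx":0,"wy":0,"wz":0,"tx":152,"ty":6,"tz":0,"gripper":0},{"wx":0,"wy":0,"wz":0,"tx":180,"ty":7,"tz":0,"gripper":0}]'
python3 -m creep '[{"wx":0,"wy":0,"wz":0,"tx":5,"ty":0,"tz":0,"gripper":0},{"wx":0,"wy":0,"wz":0,"tx":5,"ty":0,"tz":0,"gripper":0}]'
python3 - <<'E'
from h import *
go(.445,.138,.09,90)
p,X,m=cloud('wrist');cv2.imwrite('pics/c.png',p[:,:,::-1])
C,H=top(p,X,m,.36,.52,.04,.26,.001,.15)
cv2.imwrite('pics/d.png',cv2.resize(C[:,:,::-1],None,fx=3.4,fy=3.4,interpolation=cv2.INTER_NEAREST));np.save('H.npy',H)
for q in ("dispenser","mouth","gate_hinge","gate_post","battery_bottom","battery_bottom_mid","battery_middle_mid","nub","tray"):
    print(q,[(np.round(r['point'],3).tolist(),round(r['confidence'],2)) for r in nets.place_of(q,'wrist')[:3]])
E
```

```text
time_s: 2.62
tool_pos: [0.4393, 0.1413, 0.1901]
tool_rot: [179.9, -0.0, 89.8]
force: [0.7, 0.6, 0.8]
grip_width: 0.0434
grasp_force: 0.0
time_s: 2.78
tool_pos: [0.4393, 0.145, 0.1898]
tool_rot: [180.0, -0.0, 89.9]
force: [-0.4, -1.1, 0.8]
grip_width: 0.0433
grasp_force: 0.0
t=2.78 tool [0.4393 0.145  0.1898] [180.   -0.   89.9] F [-0.4 -1.1  0.8] w 0.0433 T [-7.1  5.7 99.8] W [ 0.  -0.  -0.1]
dispenser [([0.438, 0.103, -0.001], 0.64)]
mouth [([0.443, 0.131, 0.012], 0.74)]
gate_hinge [([0.389, 0.142, 0.018], 0.93)]
gate_post [([0.398, 0.215, 0.047], 0.89)]
battery_bottom [([0.437, 0.148, 0.014], 0.76), ([0.442, 0.128, 0.013], 0.59)]
battery_bottom_mid [([0.442, 0.13, 0.012], 0.57)]
battery_middle_mid [([0.445, 0.103, 0.048], 0.15)]Traceback (most recent call last):
  File "<stdin>", line 7, in <module>
ValueError: it knows: battery_bottom, battery_bottom_mid, battery_middle_mid, battery_top_mid, bottle, bung, crucible, dispenser, gate_hinge, gate_post, mouth, reel, stopwatch, tin, tray
```

View pics/c.png

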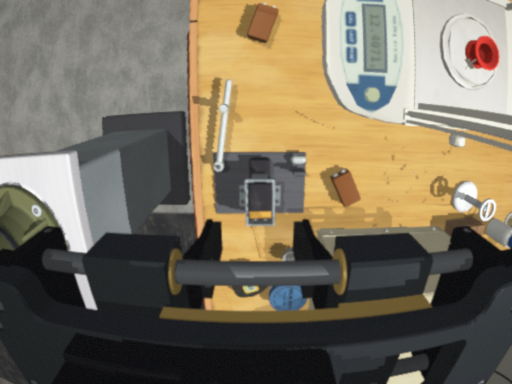

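View pics/d.png

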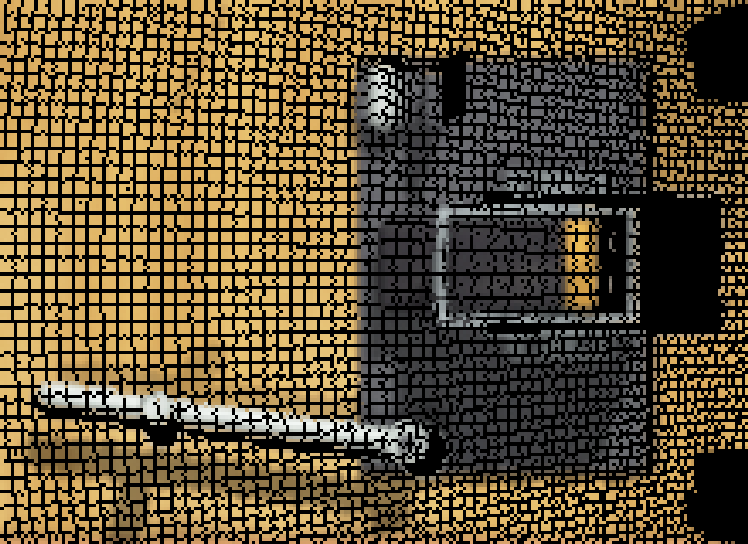

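The wrist view and the top map show the chute centred at x≈0.442 and axis-aligned with its mouth towards +y. The lowest block's front is at y≈0.149, the hinge at (0.390, 0.139) and the gate post at (0.399, 0.2135). Next I descend to grasp.

```bash
python3 -m creep '[{"wx":0,"wy":0,"wz":0,"tx":-3,"ty":1,"tz":30,"gripper":0},{"wx":0,"wy":0,"wz":0,"tx":-6,"ty":3,"tz":65,"gripper":0},{"wx":0,"wy":0,"wz":0,"tx":-6.5,"ty":3.2,"tz":100,"gripper":0},{"wx":0,"wy":0,"wz":0,"tx":-6.5,"ty":3.2,"tz":125,"gripper":0},{"wx":0,"wy":0,"wz":0,"tx":-6.5,"ty":3.2,"tz":140,"gripper":0}]'
python3 -m creep '[{"wx":0,"wy":0,"wz":0,"tx":0,"ty":0,"tz":10,"gripper":0},{"wx":0,"wy":0,"wz":0,"tx":0,"ty":0,"tz":20,"gripper":0},{"wx":0,"wy":0,"wz":0,"tx":0,"ty":0,"tz":30,"gripper":0},{"wx":0,"wy":0,"wz":0,"tx":0,"ty":0,"tz":38,"gripper":0},{"wx":0,"wy":0,"wz":0,"tx":0,"ty":0,"tz":41,"gripper":0}]'
python3 -c "
from h import *
go(.4425,.138,.007,90)"
```

```text
time_s: 3.6
tool_pos: [0.4407, 0.1349, 0.0465]
tool_rot: [-179.8, 0.0, 89.6]
force: [0.0, -0.3, 0.4]
grip_width: 0.043
grasp_force: 0.0
time_s: 4.02
tool_pos: [0.4426, 0.1359, 0.0078]
tool_rot: [-180.0, 0.0, 89.6]
force: [-0.0, -0.5, 0.0]
grip_width: 0.0436
grasp_force: 0.0
t=4.02 tool [0.4426 0.1359 0.0078] [-180.     0.    89.6] F [-0.  -0.5  0. ] w 0.0436 T [ 2.1 -0.1  0.8] W [-0.   0.  -0.4]
```

```bash
python3 -m creep '[{"wx":0,"wy":0,"wz":0,"tx":2.5,"ty":0,"tz":0.5,"gripper":-1},{"wx":0,"wy":0,"wz":0,"tx":2.5,"ty":0,"tz":0.5,"gripper":-1},{"wx":0,"wy":0,"wz":0,"tx":2.5,"ty":0,"tz":0.5,"gripper":-1},{"wx":0,"wy":0,"wz":0,"tx":2.5,"ty":0,"tz":0.5,"gripper":-1},{"wx":0,"wy":0,"wz":0,"tx":2.5,"ty":0,"tz":0.5,"gripper":-1}]' 20
python3 -m creep '[{"wx":0,"wy":0,"wz":0,"tx":0,"ty":0,"tz":0,"gripper":-1},{"wx":0,"wy":0,"wz":0,"tx":0,"ty":0,"tz":0,"gripper":-1}]' 20
```

```text
time_s: 4.43
tool_pos: [0.4422, 0.1387, 0.0084]
tool_rot: [-179.9, 0.0, 89.6]
force: [-1.2, 0.1, 3.5]
grip_width: 0.0187
grasp_force: 20.1
time_s: 4.6
tool_pos: [0.4423, 0.1387, 0.0083]
tool_rot: [-180.0, 0.0, 89.6]
force: [-3.4, 0.2, 5.4]
grip_width: 0.0184
grasp_force: 20.0
```

Run:
```python
from h import *
p,X,m=cloud('wrist');o=get_obs();print(o['force'],o['grasp_force'],o['grip_width'])
s,_,_=cloud('scene')
a=cv2.resize(p[90:330,130:390],(520,480));b=cv2.resize(s[150:270,180:310],(520,480),interpolation=cv2.INTER_CUBIC)
cv2.imwrite('pics/e.png',cv2.resize(np.hstack([a,b]),(800,369))[:,:,::-1])
```

```text
[-3.58070423  1.03489824  6.13122182] 20.001266598701477 0.018548979768976293
```

View pics/e.png

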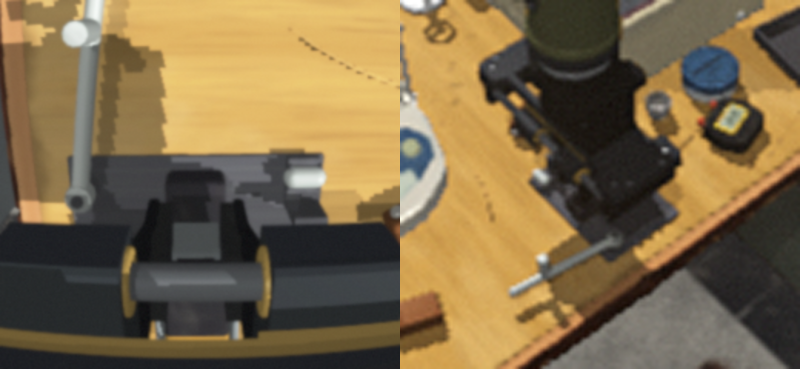

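The crop shows the fingers either side of the block's protruding front, with the block about as wide as the gap at the tips. The reported width of 18.5 mm is odd, so I draw gently and watch the force.

```bash
python3 -m creep '[{"wx":0,"wy":0,"wz":0,"tx":2,"ty":0,"tz":0,"gripper":-1},{"wx":0,"wy":0,"wz":0,"tx":4,"ty":0,"tz":0,"gripper":-1},{"wx":0,"wy":0,"wz":0,"tx":6,"ty":0,"tz":0,"gripper":-1}]'
python3 - <<'E'
from h import *
p,X,m=cloud('wrist');o=get_obs();print(o['force'],o['grasp_force'],o['grip_width'])
cv2.imwrite('pics/f.png',cv2.resize(p[90:330,130:390],(520,480))[:,:,::-1])
E
```

```text
time_s: 4.95
tool_pos: [0.4423, 0.1388, 0.0081]
tool_rot: [-179.9, 0.5, 89.5]
force: [-4.8, -15.9, 12.4]
grip_width: 0.0183
grasp_force: 19.9
[ -4.21623614 -11.67266709  11.74876853] 19.955818355083466 0.018468700724724677
```

View pics/f.png

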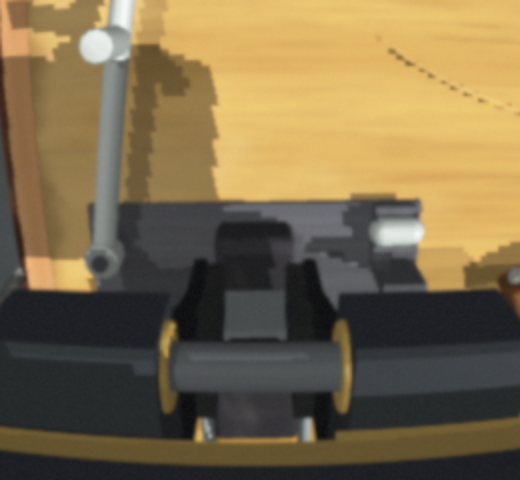

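The arm was held at y 0.1388 with about 16 N, so the pads have also caught the fixed grey retainer strip seen at (255,315). I'll open and re-grasp further out, clear of the strip.

```bash
python3 -m creep '[{"wx":0,"wy":0,"wz":0,"tx":-5,"ty":0,"tz":0,"gripper":-0.8},{"wx":0,"wy":0,"wz":0,"tx":-6,"ty":0,"tz":0,"gripper":0},{"wx":0,"wy":0,"wz":0,"tx":-6,"ty":0,"tz":0,"gripper":0},{"wx":0,"wy":0,"wz":0,"tx":-6,"ty":0,"tz":0,"gripper":0},{"wx":0,"wy":0,"wz":0,"tx":-6,"ty":0,"tz":0,"gripper":0}]'
python3 -m creep '[{"wx":0,"wy":0,"wz":0,"tx":3,"ty":0,"tz":0,"gripper":0},{"wx":0,"wy":0,"wz":0,"tx":6,"ty":0,"tz":0,"gripper":0},{"wx":0,"wy":0,"wz":0,"tx":6.5,"ty":0,"tz":0,"gripper":0},{"wx":0,"wy":0,"wz":0,"tx":6.5,"ty":0,"tz":0,"gripper":0}]'
python3 - <<'E'
from h import *
go(.4423,.145,.0075,90)
for q in ("battery_bottom","mouth","battery_bottom_mid"):
    nets
p,X,m=cloud('wrist')
C,H=top(p,X,m,.42,.47,.09,.16,.002,.09)
np.set_printoptions(linewidth=250);print((H*1000).astype(int))
E
```

```text
time_s: 5.42
tool_pos: [0.4432, 0.1385, 0.008]
tool_rot: [180.0, 0.0, 89.6]
force: [-0.6, 0.4, -0.7]
grip_width: 0.0373
grasp_force: 0.0
time_s: 5.75
tool_pos: [0.4428, 0.1457, 0.008]
tool_rot: [180.0, -0.0, 89.7]
force: [-0.1, -0.8, 0.3]
grip_width: 0.0431
grasp_force: 0.0
t=5.75 tool [0.4428 0.1457 0.008 ] [180.   -0.   89.7] F [-0.1 -0.8  0.3] w 0.0431 T [-0.7 -0.5  0.5] W [ 0.  -0.  -0.3]
[[    3    89    86     5     5     6     5     5     6     6     5     5     5     4     6     6     5     5     5     5     6     5     5     5     7     8     8     6 -1000 -1000 -1000 -1000 -1000 -1000 -1000]
 [    2     2    87     6     6     6     6     6     5     5     6     5     5     5     6     6     6     5     6     5     6     5     5     6     8     8     8 -1000 -1000 -1000 -1000 -1000 -1000 -1000 -1000]
 [    2     2    86    82    80    73    72    69    65    89    87    89    81     5     5     6     6     6     5     6     5     5     5     5     9     8     8 -1000 -1000 -1000 -1000 -1000 -1000 -1000 -1000]
 [    2     2     5     5     6     6     5     6     5     5    
[... 3921 characters left out ...]
   54    54    54    54    53    53    54    53    50    43]
 [    1     1     6     6     6     5     6     5     5     6     6     6     6     5     5     5     6     5     6    30    25 -1000    54    54    53    53    53    53    53    53    53    53    52 -1000 -1000]
 [    1     1     6     6     5     6     6     6     5     7     5     5     5     6     6     6     5     6     6     6     6     6     5     5     7 -1000 -1000 -1000 -1000 -1000 -1000 -1000 -1000 -1000 -1000]
 [    1    70    86    82    80    72    72    68    67    89    88    89    84     5     7     5     6     6     6     6     6     6     7     6     7     8     8 -1000 -1000 -1000 -1000 -1000 -1000 -1000 -1000]]
```

```bash
python3 -m creep '[{"wx":0,"wy":0,"wz":0,"tx":1.5,"ty":0,"tz":0,"gripper":0},{"wx":0,"wy":0,"wz":0,"tx":1.5,"ty":0,"tz":0,"gripper":-0.9},{"wx":0,"wy":0,"wz":0,"tx":1.5,"ty":0,"tz":0,"gripper":-0.9},{"wx":0,"wy":0,"wz":0,"tx":1.5,"ty":0,"tz":0,"gripper":-0.9},{"wx":0,"wy":0,"wz":0,"tx":1.5,"ty":0,"tz":0,"gripper":-0.9}]' 20
python3 -m creep '[{"wx":0,"wy":0,"wz":0,"tx":0,"ty":0,"tz":0,"gripper":-0.9},{"wx":0,"wy":0,"wz":0,"tx":0,"ty":0,"tz":0,"gripper":-0.9}]' 20
```

```text
time_s: 6.22
tool_pos: [0.4428, 0.1465, 0.008]
tool_rot: [-180.0, 0.0, 89.6]
force: [0.5, 0.1, 1.0]
grip_width: 0.0242
grasp_force: 0.0
time_s: 6.38
tool_pos: [0.4428, 0.1465, 0.008]
tool_rot: [-180.0, 0.0, 89.6]
force: [-0.3, 0.9, -0.8]
grip_width: 0.0111
grasp_force: 0.0
```

Run:
```python
from h import *
p,X,m=cloud('wrist');o=get_obs();print(o['grip_width'],o['force'],o['grasp_force'])
C,H=top(p,X,m,.41,.476,.12,.17,.002,.12)
np.set_printoptions(linewidth=250);print((H*1000).astype(int))
s,_,_=cloud('scene')
a=cv2.resize(p[150:290,190:330],(400,400));b=cv2.resize(s[180:250,205:275],(400,400),interpolation=cv2.INTER_CUBIC)
cv2.imwrite('pics/g.png',np.hstack([a,b])[:,:,::-1])
```

```text
0.008416556860472905 [0.22852841 0.64329266 0.51719152] 0.0
[[    2     2     2     1     1     1     2     5     6     5     6     6     6     6     5     6     6     6     5     6     5     6 -1000 -1000 -1000]
 [    1     2     0     1     1     1     2     6     5     6     6     6     6     5     5     5     6     6     5     6     6     5 -1000 -1000 -1000]
 [    1     1     1     1     2     2     3     5     6     6     5     6     6     5     6     5     5     5     5     5     5     5 -1000 -1000 -1000]
 [    2     0     1     1     0     2     2     6     6     6     5     5     5     5     6     6     5     6     6     5     6     5 -1000 -1000 -1000]
 [    1     1     1     2     2     2     2     6     6     5     5     6     5     7     6     6     5     5     5     6     5     6 -1000 -1000 -1000]
 [    1     1     2     1     1     2     2     5     6     5     7     5     6     6     6     5     6     6     6     6     5     6     5     5 -1000]
 [    1     1     1     1     2     3     2     6     5     6     5     6     5     6     6     6     6     5     5     6 
[... 3309 characters left out ...]
 5     6     6     5     5     6     6     6     6     6     5     6     6     3 -1000]
 [    1     2     1     1     2     1     1     5     5     6     6     6     6     6     6     6     6     6     6     5     6     6 -1000 -1000 -1000]
 [    2     1     1     1     1     0     1     5     6     6     6     5     6     5     5     6     6     5     6     6     6     5 -1000 -1000 -1000]
 [    2     1     2     2     1     2     1     6     5     5     6     6     5     5     6     5     6     6     5     6     6     5 -1000 -1000 -1000]
 [    2     2     1     1     1     2     1     6     6     5     5     6     5     6     6     6     6     5     7     6     5     6 -1000 -1000 -1000]]
```

View pics/g.png

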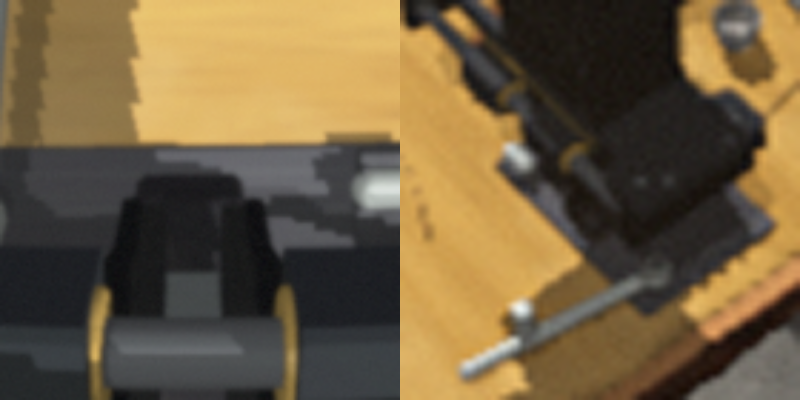

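Run:
```python
from h import *
i=optics.camera_info('wrist');T=np.array(i['tool_from_camera']);print(T.round(3),i['fovy'],i['cx'],i['cy'])
f=192/np.tan(np.radians(i['fovy'])/2);Ti=np.linalg.inv(T)
for x in(-.0,.01):
  for z in(0,-.01,-.019,-.04,-.06):
    P=Ti@[x,.0217,z,1];th=np.arctan2(np.hypot(P[0],P[1]),P[2]);a=np.arctan2(P[1],P[0]);print(x,z,(i['cx']+f*th*np.cos(a)).round(),(i['cy']+f*th*np.sin(a)).round())
o=get_obs();print(o)
```

```text
[[ 0.001 -0.955 -0.298  0.082]
 [ 1.     0.001 -0.002  0.   ]
 [ 0.002 -0.298  0.955 -0.197]
 [ 0.     0.     0.     1.   ]] 65.70646984690485 257.0782195665348 185.996729968978
-0.0 0 287.0 214.0
-0.0 -0.01 289.0 219.0
-0.0 -0.019 290.0 225.0
-0.0 -0.04 294.0 240.0
-0.0 -0.06 298.0 257.0
0.01 0 288.0 201.0
0.01 -0.01 289.0 206.0
0.01 -0.019 291.0 211.0
0.01 -0.04 294.0 224.0
0.01 -0.06 299.0 240.0
{'time_s': 6.4833, 'qpos': array([ 28.76814437,  12.26939587, -53.66274765, 118.37315788,
        12.08511686,  54.89437064, -31.6401951 ]), 'joint_velocities': array([-0.06770214, -0.05027503, -0.05221906, -0.03854006,  0.00616668,
       -0.07625936,  0.022122  ]), 'effort': array([ 1.07509477e-03, -2.58010358e+01, -4.69286442e+00, -2.55567777e+01,
       -5.78466151e-02, -7.04458143e-03, -3.71635565e-05]), 'tool_pos': array([0.44282547, 0.14653871, 0.0080031 ]), 'tool_rot': array([-1.79998759e+02,  6.64443951e-03,  8.96406408e+01]), 'force': array([-0.20900246,  0.68823986,  0.01606583]), 'wrist_torque': array([-0.03200041, -0.06732274, -0.00091235]), 'grasp_force': 0.0, 'grip_width': 0.007224274462979419}
```

Run:
```python
from h import *
p,X,m=cloud('wrist')
for c in (238,243,276):
    for r in range(204,262,3): print(c,r,(X[r,c]*1000).round().astype(int),p[r,c])
```

```text
238 204 [429 154   7] [62 63 65]
238 207 [429 151   6] [64 63 68]
238 210 [429 149   6] [65 66 68]
238 213 [429 147   8] [47 47 50]
238 216 [430 148  15] [36 35 38]
238 219 [432 158  43] [22 23 27]
238 222 [432 157  46] [13 14 14]
238 225 [432 158  51] [21 19 20]
238 228 [432 158  55] [18 15 17]
238 231 [433 158  59] [21 22 21]
238 234 [433 158  63] [16 15 17]
238 237 [444 229 205] [16 15 17]
238 240 [433 157  69] [21 21 23]
238 243 [433 157  72] [18 17 17]
238 246 [434 158  76] [18 17 19]
238 249 [434 158  79] [17 16 19]
238 252 [434 158  82] [18 17 17]
238 255 [434 158  85] [14 16 18]
238 258 [434 157  87] [17 19 20]
238 261 [437 179 125] [40 44 44]
243 204 [433 153   6] [67 68 71]
243 207 [433 151   6] [62 62 66]
243 210 [433 148   5] [57 58 60]
243 213 [433 149  12] [25 24 28]
243 216 [433 149  17] [27 26 28]
243 219 [433 148  21] [29 29 31]
243 222 [435 158  48] [21 20 21]
243 225 [435 157  49] [19 17 20]
243 228 [435 156  52] [25 24 25]
243 231 [435 156  55] [24 24 25]
243 234 [435 156  59] [20 23 22]
243 237 [435 156  62] [25 27 27]
243 240 [436 156  66] [24 24 25]
243 243 [43
[... 191 characters left out ...]
261 [439 178 124] [41 41 46]
276 204 [456 153   5] [102 104 107]
276 207 [456 151   6] [105 105 111]
276 210 [456 148   6] [109 109 114]
276 213 [457 146   5] [104 104 109]
276 216 [457 144   6] [88 89 93]
276 219 [454 157  42] [53 52 55]
276 222 [454 157  46] [18 16 19]
276 225 [454 158  51] [12 15 16]
276 228 [453 158  55] [18 18 18]
276 231 [453 157  59] [15 14 16]
276 234 [453 158  62] [15 17 18]
276 237 [453 157  66] [14 16 16]
276 240 [453 157  69] [16 14 16]
276 243 [452 157  72] [15 16 16]
276 246 [452 157  76] [17 17 17]
276 249 [452 158  79] [15 16 18]
276 252 [452 157  80] [13 15 17]
276 255 [444 229 205] [20 18 22]
276 258 [452 157  87] [15 17 18]
276 261 [449 179 124] [42 43 45]
```

The depth readings show the fingertips about 34 mm above where the reported TCP says. The front finger faces end at z≈0.042 while the tool z is 0.008, which fits having gripped the strip and missed the block. I'll reopen and go lower in small steps, watching the force and the camera-measured tip height.

```bash
cat >> h.py <<'E'
def tip():
    o=get_obs();p,X,m=cloud('wrist');L=Ro.from_euler('xyz',o['tool_rot'],degrees=True).inv().apply((X-o['tool_pos']).reshape(-1,3))*1000
    L=L[m.ravel()];s=L[(abs(L[:,0]-11)<3)&(abs(L[:,1])<45)&(L[:,2]<-15)]
    print('tip dz (mm above TCP)',-np.percentile(s[:,2],[100,99,97,90]).round(1),'n',len(s),'y',np.percentile(s[:,1],[2,98]).round(1))
E
python3 -m creep '[{"wx":0,"wy":0,"wz":0,"tx":0,"ty":0,"tz":0,"gripper":0},{"wx":0,"wy":0,"wz":0,"tx":0,"ty":0,"tz":0,"gripper":0},{"wx":0,"wy":0,"wz":0,"tx":0,"ty":0,"tz":0,"gripper":0},{"wx":0,"wy":0,"wz":0,"tx":0,"ty":0,"tz":0,"gripper":0},{"wx":0,"wy":0,"wz":0,"tx":0,"ty":0,"tz":0,"gripper":0}]'
python3 -c "
from h import *
tip()"
python3 -m creep '[{"wx":0,"wy":0,"wz":0,"tx":0,"ty":0,"tz":4,"gripper":0},{"wx":0,"wy":0,"wz":0,"tx":0,"ty":0,"tz":8,"gripper":0},{"wx":0,"wy":0,"wz":0,"tx":0,"ty":0,"tz":12,"gripper":0},{"wx":0,"wy":0,"wz":0,"tx":0,"ty":0,"tz":15,"gripper":0},{"wx":0,"wy":0,"wz":0,"tx":0,"ty":0,"tz":15,"gripper":0}]'
python3 -c "
from h import *
go(.4425,.1465,-.025,90);tip()"
```

```text
time_s: 6.95
tool_pos: [0.4428, 0.1466, 0.008]
tool_rot: [-180.0, 0.0, 89.6]
force: [0.2, 0.0, -0.3]
grip_width: 0.0317
grasp_force: 0.0
tip dz (mm above TCP) [33.2 34.7 37.  42.4] n 1936 y [-26.3  26.3]
time_s: 7.42
tool_pos: [0.442, 0.1464, -0.0079]
tool_rot: [-179.9, 0.0, 89.6]
force: [-0.6, 0.2, 0.7]
grip_width: 0.0431
grasp_force: 0.0
t=7.42 tool [ 0.442   0.1464 -0.0079] [-179.9    0.    89.6] F [-0.6  0.2  0.7] w 0.0431 T [ 0.1  0.5 17.1] W [-0.1  0.  -0.4]
tip dz (mm above TCP) [15.  19.2 35.9 41.8] n 2082 y [-32.7  33.8]
```

```bash
python3 -m creep '[{"wx":0,"wy":0,"wz":0,"tx":0,"ty":0,"tz":4,"gripper":0},{"wx":0,"wy":0,"wz":0,"tx":0,"ty":0,"tz":8,"gripper":0},{"wx":0,"wy":0,"wz":0,"tx":0,"ty":0,"tz":12,"gripper":0},{"wx":0,"wy":0,"wz":0,"tx":0,"ty":0,"tz":16,"gripper":0},{"wx":0,"wy":0,"wz":0,"tx":0,"ty":0,"tz":16,"gripper":-0.6}]'
python3 -m creep '[{"wx":0,"wy":0,"wz":0,"tx":0,"ty":0,"tz":0,"gripper":-0.9},{"wx":0,"wy":0,"wz":0,"tx":0,"ty":0,"tz":0,"gripper":-0.9},{"wx":0,"wy":0,"wz":0,"tx":0,"ty":0,"tz":0,"gripper":-0.9},{"wx":0,"wy":0,"wz":0,"tx":0,"ty":0,"tz":0,"gripper":-0.9}]' 20
```

```text
time_s: 7.88
tool_pos: [0.4421, 0.1464, -0.0239]
tool_rot: [-179.9, 0.0, 89.6]
force: [-0.2, 0.1, 0.4]
grip_width: 0.0409
grasp_force: 0.0
time_s: 8.22
tool_pos: [0.4429, 0.1467, -0.0228]
tool_rot: [180.0, 0.0, 89.6]
force: [-0.1, 0.6, -0.6]
grip_width: 0.0263
grasp_force: 20.0
```

```bash
python3 -m creep '[{"wx":0,"wy":0,"wz":0,"tx":3,"ty":0,"tz":0,"gripper":-0.9},{"wx":0,"wy":0,"wz":0,"tx":7,"ty":0,"tz":0,"gripper":-0.9},{"wx":0,"wy":0,"wz":0,"tx":12,"ty":0,"tz":0,"gripper":-0.9},{"wx":0,"wy":0,"wz":0,"tx":17,"ty":0,"tz":0,"gripper":-0.9},{"wx":0,"wy":0,"wz":0,"tx":22,"ty":0,"tz":0,"gripper":-0.9}]' 25
python3 -m creep '[{"wx":0,"wy":0,"wz":0,"tx":6,"ty":0,"tz":0,"gripper":-0.9},{"wx":0,"wy":0,"wz":0,"tx":12,"ty":0,"tz":0,"gripper":-0.9},{"wx":0,"wy":0,"wz":0,"tx":18,"ty":0,"tz":0,"gripper":-0.9},{"wx":0,"wy":0,"wz":0,"tx":24,"ty":0,"tz":0,"gripper":-0.9},{"wx":0,"wy":0,"wz":0,"tx":30,"ty":0,"tz":0,"gripper":-0.9}]'
```

```text
time_s: 8.63
tool_pos: [0.4431, 0.169, -0.0229]
tool_rot: [180.0, 0.0, 89.6]
force: [-0.5, -1.2, 1.4]
grip_width: 0.0262
grasp_force: 25.0
time_s: 9.05
tool_pos: [0.4429, 0.1998, -0.023]
tool_rot: [-180.0, -0.0, 89.7]
force: [-0.0, 0.4, -0.2]
grip_width: 0.0265
grasp_force: 25.0
```

```bash
python3 -m creep '[{"wx":0,"wy":0,"wz":0,"tx":0,"ty":0,"tz":-10,"gripper":-0.9},{"wx":0,"wy":0,"wz":0,"tx":0,"ty":0,"tz":-35,"gripper":-0.9},{"wx":0,"wy":0,"wz":0,"tx":0,"ty":0,"tz":-65,"gripper":-0.9},{"wx":0,"wy":0,"wz":0,"tx":0,"ty":0,"tz":-95,"gripper":-0.9},{"wx":0,"wy":0,"wz":0,"tx":0,"ty":0,"tz":-110,"gripper":-0.9}]'
python3 - <<'E'
from h import *
p,X,m=cloud('wrist');go(.443,.04,.1,90);a=p
s,Y,n=cloud('scene')
C,H=top(s,Y,n,.425,.46,.06,.14,.003);print((H*1000).astype(int))
for q in ("dispenser","gate_post","tray"):
    print(q,[(np.round(r['point'],3).tolist(),round(r['confidence'],2)) for r in nets.place_of(q,'scene')[:2]])
b=cv2.resize(s[140:260,190:350],(480,384),interpolation=cv2.INTER_CUBIC)
cv2.imwrite('pics/i.png',cv2.resize(np.hstack([a,b]),(800,310))[:,:,::-1])
E
```

```text
time_s: 9.47
tool_pos: [0.4446, 0.2001, 0.0907]
tool_rot: [179.8, -0.1, 89.7]
force: [0.8, 1.5, -0.5]
grip_width: 0.0257
grasp_force: 25.0
t=9.52 tool [0.446  0.2006 0.0925] [ 1.796e+02 -1.000e-01  8.970e+01] F [2.  1.2 1.2] w 0.026 T [-160.6   -2.1   -7.8] W [ 0.4 -0.1 -0.3]
[[    4     6     1     4     8     1  -771  -773  -771  -767 -1000  -774
   -770  -772  -763  -768 -1000  -770  -768    48  -763    44 -1000  -767
  -1000  -770  -774]
 [    6     5     5 -1000     3 -1000 -1000 -1000  -765 -1000 -1000 -1000
  -1000 -1000  -769 -1000  -771 -1000  -765    46    43    53  -768 -1000
   -776 -1000  -768]
 [    6     3     6 -1000     6 -1000  -764 -1000  -771 -1000  -767  -773
   -766 -1000 -1000  -768 -1000  -770 -1000    40    37    53 -1000  -776
  -1000 -1000 -1000]
 [    4 -1000    37     3     4    44 -1000  -775 -1000  -770 -1000 -1000
  -1000  -764  -771    43  -770    43    39 -1000  -769    50  -772 -1000
   -767 -1000  -763]
 [ -763     4    45    45     2    46  -768 -1000  -768 -1000    49    48
     49 -1000 -1000    48    43  -769 -1000    39    38    52 -1000 -1000
[... 627 characters left out ...]
3 -1000 -1000  -772 -1000  -768    47    49 -1000
  -1000 -1000     2]
 [    6     5    47    49    31    48    53    27    55 -1000    50    50
  -1000    44 -1000 -1000  -770  -774 -1000  -769 -1000    44    49  -766
  -1000     0 -1000]
 [    5     7    10    53    25    34    56    51    49    49 -1000 -1000
  -1000 -1000  -766 -1000    44 -1000    52 -1000 -1000  -766 -1000 -1000
      4 -1000     3]
 [    6     2    52    53    54    55    52    39    44    52    54    52
     26    49    56    52    49    52    39    50    52    51    53     5
      1     3 -1000]]
dispenser [([0.443, 0.102, 0.001], 0.59)]
gate_post [([0.402, 0.214, 0.044], 0.56)]
tray [([0.453, -0.187, 0.001], 0.66)]
```

View pics/i.png

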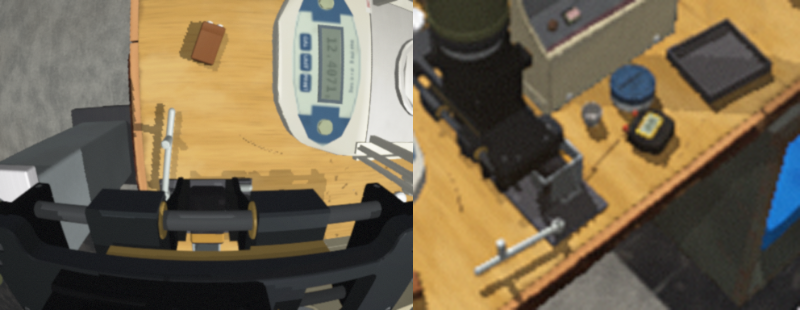

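The scene crop shows the lowest block out of the mouth and in the gripper, but the top block in the chute seems tilted, 54 mm high in front and 40 behind. I'll look down from above the chute on the way past.

```bash
python3 -m creep '[{"wx":0,"wy":0,"wz":0,"tx":-15,"ty":0,"tz":-12,"gripper":-0.9},{"wx":0,"wy":0,"wz":0,"tx":-50,"ty":-1,"tz":-20,"gripper":-0.9},{"wx":0,"wy":0,"wz":0,"tx":-90,"ty":-2,"tz":-20,"gripper":-0.9},{"wx":0,"wy":0,"wz":0,"tx":-130,"ty":-2,"tz":-20,"gripper":-0.9},{"wx":0,"wy":0,"wz":0,"tx":-160,"ty":-2,"tz":-20,"gripper":-0.9}]'
python3 - <<'E'
from h import *
go(.453,-.19,.1,0)
p,X,m=cloud('wrist')
C,H=top(p,X,m,.42,.465,.06,.16,.003,.09);np.set_printoptions(linewidth=250);print((H*1000).astype(int))
C,H=top(p,X,m,.36,.52,.04,.26,.001,.15)
a=cv2.resize(p[20:220,160:360],(400,400));b=cv2.resize(C,(400,291),interpolation=cv2.INTER_NEAREST);b=np.vstack([b,np.zeros((109,400,3),np.uint8)])
cv2.imwrite('pics/j.png',np.hstack([a,b])[:,:,::-1])
E
```

```text
time_s: 10.13
tool_pos: [0.4386, 0.0352, 0.1058]
tool_rot: [-179.9, 0.1, 89.5]
force: [0.1, 0.5, -1.1]
grip_width: 0.0261
grasp_force: 25.0
t=10.13 tool [0.4386 0.0352 0.1058] [-1.799e+02  1.000e-01  8.950e+01] F [ 0.1  0.5 -1.1] w 0.0261 T [-225.1   16.3    6. ] W [-0.1  0.1 89.5]
[[    3     6     6     6     6     6     6     6     6     5     6     6     6     6     6     5     9     9    11    10     9    10    10    10    10     9     8     6     6     6     5     1     2]
 [    2     6     5     5     6     6     6     5     6     5     6    54    53    54    53    53    52    53    53    52    52    52    53 -1000 -1000    51 -1000 -1000 -1000 -1000 -1000 -1000     1]
 [    2     5     6     6     5     7     6     6     6    54    54    54    53    54    54    54    54    53    53    53    54    54    54    54    54    54    54    55    53    53 -1000 -1000     1]
 [    2     5     6     7     6     5     6     6     5    53    54    44    51    54    56    54    52    52    49    49    47    46    45    44    42    42    40    38    54    54 -1000 -1000     1]
 [    3     5
[... 1498 characters left out ...]
   51    50    49    48    47    45    44    43    42    40    37    54    53 -1000 -1000     3]
 [    2     2     7     6     5     7     5     6     6    54    54    54    53    54    54    54    54    54    54    54    54    54    53    53    53    53    54    53    54    53 -1000 -1000     1]
 [    2     1     6     6     6     6     7     6     5    54    54    54    54    54    54    53    54    53    53    53    53    55    54    54    53    53    54    54    53    52 -1000 -1000     2]
 [    2     1     7     6     6     6     5     6     6     4     6     5     5     6     5     6     8     9    10     9    10     8     9     8    11     9     9     6     5     5     4     1     2]]
```

View pics/j.png

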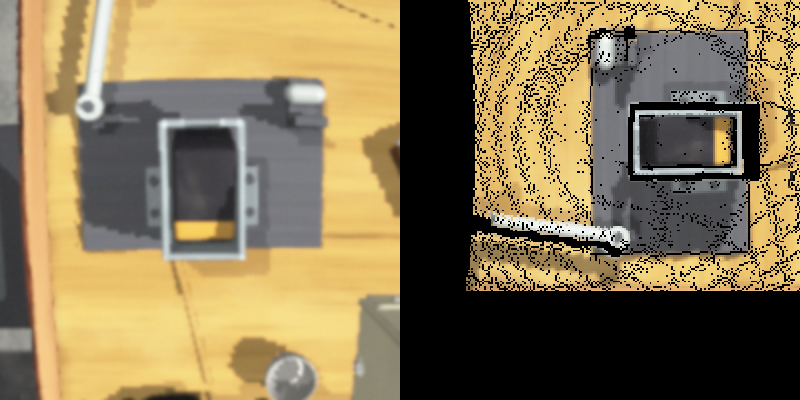

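The chute view shows both upper blocks still in it but wedged on a tilt, with the front about 16 mm too high. I'll place the battery first, then tap the stack down gently through the open top.

```bash
python3 -m creep '[{"wx":0,"wy":0,"wz":7,"tx":-40,"ty":3,"tz":0,"gripper":-0.9},{"wx":0,"wy":0,"wz":14,"tx":-80,"ty":6,"tz":0,"gripper":-0.9},{"wx":0,"wy":0,"wz":21,"tx":-120,"ty":9,"tz":0,"gripper":-0.9},{"wx":0,"wy":0,"wz":28,"tx":-160,"ty":12,"tz":0,"gripper":-0.9},{"wx":0,"wy":0,"wz":35,"tx":-200,"ty":15,"tz":0,"gripper":-0.9}]'
python3 -m creep '[{"wx":0,"wy":0,"wz":7,"tx":0,"ty":0,"tz":0,"gripper":-0.9},{"wx":0,"wy":0,"wz":14,"tx":0,"ty":0,"tz":0,"gripper":-0.9},{"wx":0,"wy":0,"wz":21,"tx":0,"ty":0,"tz":0,"gripper":-0.9},{"wx":0,"wy":0,"wz":28,"tx":0,"ty":0,"tz":0,"gripper":-0.9},{"wx":0,"wy":0,"wz":35,"tx":0,"ty":0,"tz":0,"gripper":-0.9}]'
python3 -m creep '[{"wx":0,"wy":0,"wz":7,"tx":0,"ty":0,"tz":0,"gripper":-0.9},{"wx":0,"wy":0,"wz":14,"tx":0,"ty":0,"tz":0,"gripper":-0.9},{"wx":0,"wy":0,"wz":19.5,"tx":0,"ty":0,"tz":0,"gripper":-0.9},{"wx":0,"wy":0,"wz":19.5,"tx":0,"ty":0,"tz":0,"gripper":-0.9}]'
python3 - <<'E'
from h import *
p,X,m=cloud('wrist');go(.453,-.19,.1,0)
print([(np.round(r['point'],3).tolist(),round(r['confidence'],2)) for r in nets.place_of('tray','wrist')[:2]])
C,H=top(p,X,m,.38,.56,-.29,-.1,.006,.3);np.set_printoptions(linewidth=250);print((H*1000).astype(int))
E
```

```text
time_s: 10.6
tool_pos: [0.4527, -0.1627, 0.1055]
tool_rot: [-179.8, 0.0, 54.3]
force: [1.1, 0.5, -0.8]
grip_width: 0.0258
grasp_force: 25.0
time_s: 11.02
tool_pos: [0.4529, -0.1606, 0.1053]
tool_rot: [-179.8, 0.1, 19.3]
force: [-0.0, 0.2, -0.4]
grip_width: 0.0256
grasp_force: 25.0
time_s: 11.35
tool_pos: [0.453, -0.1607, 0.1055]
tool_rot: [-179.9, 0.2, 0.0]
force: [-0.6, -0.4, -0.2]
grip_width: 0.026
grasp_force: 25.0
t=11.40 tool [ 0.4531 -0.1607  0.1056] [-1.799e+02  1.000e-01  3.000e-01] F [-0.3  0.2 -1. ] w 0.0261 T [-0.2 29.3  5.6] W [-0.1  0.1  0.3]
[([0.452, -0.187, -0.002], 0.72)]
[[  128   128   128   128   129   129   129   128   128   128   128   128   136   131     0     3     2     2     2     2     2     2     2     2     2     3     2     3     2     2     3     3]
 [  122   122   121   122   128   132   132   128   123   122   122   123   128   126     1     2     2     3     2     2     2     2     1     2     2     2     3     2     2     1     2     2]
 [  118   118   118   122   130   134   135   133   123   118   119   119   124 -1000     1     1     1     1     
[... 4646 characters left out ...]
   17 -1000     4    12    19    19    18    18    19    18     3     1     2     2     2     2     2     2     2]
 [    2     2     2     0 -1000 -1000     2     2     2     2     2     2     2     2 -1000 -1000 -1000 -1000 -1000    16    18    18    17     2     1     2     3     2     2     2     2     2]
 [    2     2     2 -1000 -1000 -1000     2     1     2     2     2     2     1     1     1 -1000 -1000     2     2     2     1     2     1     1     2     2     2     2     2     2     2     2]
 [    2     2     1 -1000 -1000 -1000 -1000 -1000 -1000 -1000 -1000 -1000 -1000 -1000 -1000 -1000 -1000     1     2     3     1     1     1     1     2     2     2     2     2     2     2     1]]
```

```bash
python3 -m creep '[{"wx":0,"wy":0,"wz":0,"tx":6,"ty":27,"tz":10,"gripper":-0.9},{"wx":0,"wy":0,"wz":0,"tx":6,"ty":27,"tz":40,"gripper":-0.9},{"wx":0,"wy":0,"wz":0,"tx":6,"ty":27,"tz":70,"gripper":-0.9},{"wx":0,"wy":0,"wz":0,"tx":6,"ty":27,"tz":95,"gripper":-0.9},{"wx":0,"wy":0,"wz":0,"tx":6,"ty":27,"tz":105,"gripper":-0.9}]'
python3 -m creep '[{"wx":0,"wy":0,"wz":0,"tx":0,"ty":0,"tz":6,"gripper":-0.9},{"wx":0,"wy":0,"wz":0,"tx":0,"ty":0,"tz":11,"gripper":-0.9},{"wx":0,"wy":0,"wz":0,"tx":0,"ty":0,"tz":16,"gripper":-0.9},{"wx":0,"wy":0,"wz":0,"tx":0,"ty":0,"tz":20,"gripper":-0.9},{"wx":0,"wy":0,"wz":0,"tx":0,"ty":0,"tz":20,"gripper":-0.9}]'
```

```text
time_s: 11.87
tool_pos: [0.4569, -0.1871, -0.0018]
tool_rot: [-179.8, 0.3, 0.3]
force: [-1.1, 0.4, -0.8]
grip_width: 0.0257
grasp_force: 25.0
time_s: 12.28
tool_pos: [0.4602, -0.1886, -0.0178]
tool_rot: [180.0, -0.0, 0.2]
force: [-0.3, 0.9, -1.2]
grip_width: 0.0259
grasp_force: 25.0
```

```bash
python3 -m creep '[{"wx":0,"wy":0,"wz":0,"tx":0,"ty":0,"tz":2,"gripper":-0.9},{"wx":0,"wy":0,"wz":0,"tx":0,"ty":0,"tz":4,"gripper":-0.9},{"wx":0,"wy":0,"wz":0,"tx":0,"ty":0,"tz":5.5,"gripper":-0.9},{"wx":0,"wy":0,"wz":0,"tx":0,"ty":0,"tz":5.5,"gripper":-0.9}]'
python3 -m creep '[{"wx":0,"wy":0,"wz":0,"tx":0,"ty":0,"tz":0,"gripper":-0.4},{"wx":0,"wy":0,"wz":0,"tx":0,"ty":0,"tz":0,"gripper":-0.1},{"wx":0,"wy":0,"wz":0,"tx":0,"ty":0,"tz":0,"gripper":-0.1},{"wx":0,"wy":0,"wz":0,"tx":0,"ty":0,"tz":0,"gripper":-0.1}]'
```

```text
time_s: 12.62
tool_pos: [0.4599, -0.1885, -0.0235]
tool_rot: [180.0, 0.0, 0.1]
force: [1.0, -0.4, -1.0]
grip_width: 0.0262
grasp_force: 25.0
time_s: 12.95
tool_pos: [0.4602, -0.1886, -0.0233]
tool_rot: [180.0, -0.0, 0.1]
force: [-0.2, 0.0, -0.8]
grip_width: 0.0364
grasp_force: 0.0
```

```bash
python3 -m creep '[{"wx":0,"wy":0,"wz":0,"tx":0,"ty":0,"tz":-8,"gripper":-0.1},{"wx":0,"wy":0,"wz":0,"tx":0,"ty":0,"tz":-35,"gripper":-0.1},{"wx":0,"wy":0,"wz":0,"tx":0,"ty":0,"tz":-70,"gripper":-0.1},{"wx":0,"wy":0,"wz":0,"tx":0,"ty":0,"tz":-105,"gripper":-0.1},{"wx":0,"wy":0,"wz":0,"tx":0,"ty":0,"tz":-135,"gripper":-0.1}]'
python3 - <<'E'
from h import *
p,X,m=cloud('wrist');go(.4425,.116,.1,0)
C,H=top(p,X,m,.39,.51,-.25,-.12,.005,.1);np.set_printoptions(linewidth=250);print((H*1000).astype(int))
E
```

```text
time_s: 13.37
tool_pos: [0.4605, -0.1883, 0.1144]
tool_rot: [180.0, -0.1, 0.2]
force: [0.8, -0.9, 0.3]
grip_width: 0.0393
grasp_force: 0.0
t=13.42 tool [ 0.4643 -0.1899  0.1203] [179.7  -0.6   0.2] F [ 2.  -1.   3.5] w 0.0391 T [ -21.1 -306.    18.3] W [ 0.3 -0.6  0.2]
[[    2     2     2     2     3     2     2     2     2     2     2     2     1     2     2     2     2     2     1     2     2     2     3     3     3     3]
 [    2     2     2     2    18    18    17    18    16    13     1     2     2     2     2     1     2     2     2     3     2     2     2     3     3     3]
 [    2     1     2     3    18    17    17    17    18    18    18    18    19    18    17    18    13     2     2     2     2     2     2     2     2     2]
 [    2     2     2     2    18     9     5     5     6     6     5     4    17    18    18    18    18    19    17    18    18    18    17    17    17     9]
 [    2     2     1     2    18     5     5     5     6     6     6     5     6     6     6     5     5     5     5     5    16    18    17    18    18    18]
 [    2     1     1     2    18    
[... 2286 characters left out ...]
17     5     5     5     5     5     6    15    17     2     2]
 [    2     1    17    17     9    12    17    18    18    19    18    17    17    17     6     5     5     5     5     5     5     5     5 -1000     3     1]
 [    2     2     1 -1000 -1000 -1000 -1000 -1000 -1000    16    17    17    18    18    18    18    18    18    18    18    17     3 -1000 -1000     1     2]
 [    3     2     1 -1000 -1000 -1000     1     2     2     2     2     1     1 -1000 -1000 -1000 -1000    17    17    18    18     5 -1000 -1000 -1000     1]
 [    3     2 -1000 -1000 -1000 -1000     3     2     2     1     2     2     2     2     2     2     2     1     1     1 -1000 -1000 -1000 -1000 -1000     1]]
```

The battery lies flat inside the tray, its top at 22 mm all over. Next I go back above the chute with shut fingers to tap the stack down.

```bash
python3 -m creep '[{"wx":0,"wy":0,"wz":0,"tx":-3,"ty":-40,"tz":0,"gripper":-1},{"wx":0,"wy":0,"wz":0,"tx":-6,"ty":-80,"tz":0,"gripper":-1},{"wx":0,"wy":0,"wz":0,"tx":-9,"ty":-120,"tz":0,"gripper":-1},{"wx":0,"wy":0,"wz":0,"tx":-12,"ty":-160,"tz":0,"gripper":-1},{"wx":0,"wy":0,"wz":0,"tx":-15,"ty":-200,"tz":0,"gripper":-1}]'
python3 -m creep '[{"wx":0,"wy":0,"wz":0,"tx":-2,"ty":-38,"tz":0,"gripper":-1},{"wx":0,"wy":0,"wz":0,"tx":-4,"ty":-76,"tz":0,"gripper":-1},{"wx":0,"wy":0,"wz":0,"tx":-6,"ty":-99,"tz":5,"gripper":-1},{"wx":0,"wy":0,"wz":0,"tx":-6,"ty":-99,"tz":10,"gripper":-1},{"wx":0,"wy":0,"wz":0,"tx":-6,"ty":-99,"tz":10,"gripper":-1}]'
python3 - <<'E'
from h import *
go(.4425,.110,.03,0);p,X,m=cloud('wrist')
C,H=top(p,X,m,.42,.465,.06,.14,.004,.09);np.set_printoptions(linewidth=250);print((H*1000).astype(int))
E
```

```text
time_s: 13.83
tool_pos: [0.4441, 0.0132, 0.112]
tool_rot: [179.9, -0.1, 0.1]
force: [1.5, 0.3, 0.5]
grip_width: 0.0134
grasp_force: 0.0
time_s: 14.25
tool_pos: [0.4374, 0.1116, 0.1011]
tool_rot: [180.0, 0.0, 0.4]
force: [0.3, -1.1, 0.4]
grip_width: 0.0002
grasp_force: 0.0
t=14.25 tool [0.4374 0.1116 0.1011] [180.    0.    0.4] F [ 0.3 -1.1  0.4] w 0.0002 T [ 5.2  1.6 71.1] W [0.  0.  0.4]
[[    7     7     6     7     7     7     6    10     9    11    10    10    10    10     9     7     7     6     2     2]
 [    7     6    54    55    55    54    54    55    54    53    54    54    54    54    54    54    54     6     1     2]
 [    7     6    54    55    54    55    54    53    52    50    48    47    45    43    41    40    53     4     2     2]
 [    6     6    54    44    53    56    55    53    52    50    48    46    46    43    42    39    54 -1000     2     1]
 [    6     7    54    43    53    56    55    53    52    51    48    47    46    44    42    39    54 -1000     1     2]
 [    7     6    54    43    52    55    55    53    52    51    48    47    46    44    42    40    54 -1000 -1000     2]
 [    8     5    54    42    52    55    55    53    52    50    48    47    45    44    42    41    54 -1000 -1000     2]
 [    6     6    54    42    53    55    55    53    51    50    48    47    45    44    42    40    53    52 -1000     2]
 [    6     7    54    42    51    55    55    53    51    49    48    46    45    43    41    40    54 -1000 -1000     5]
 [    6     5    54    54    53    54    53    54    53    54    53    54    53    54    54    53    54 -1000 -1000     3]
 [    6     5     5     6 -1000    52 -1000 -1000 -1000 -1000 -1000 -1000 -1000 -1000 -1000 -1000 -1000 -1000 -1000     1]]
```

```bash
python3 -m creep '[{"wx":0,"wy":0,"wz":0,"tx":6,"ty":1,"tz":25,"gripper":-1},{"wx":0,"wy":0,"wz":0,"tx":6,"ty":1,"tz":50,"gripper":-1},{"wx":0,"wy":0,"wz":0,"tx":6,"ty":1,"tz":68,"gripper":-1},{"wx":0,"wy":0,"wz":0,"tx":6,"ty":1,"tz":74,"gripper":-1},{"wx":0,"wy":0,"wz":0,"tx":6,"ty":1,"tz":76,"gripper":-1}]' 10
python3 -m creep '[{"wx":0,"wy":0,"wz":0,"tx":0,"ty":0,"tz":1.5,"gripper":-1},{"wx":0,"wy":0,"wz":0,"tx":0,"ty":0,"tz":3,"gripper":-1},{"wx":0,"wy":0,"wz":0,"tx":0,"ty":0,"tz":3,"gripper":-1}]'
```

```text
time_s: 14.72
tool_pos: [0.4434, 0.1079, 0.0245]
tool_rot: [180.0, 0.2, 0.0]
force: [-0.3, 0.1, 0.4]
grip_width: 0.0005
grasp_force: 0.0
time_s: 14.97
tool_pos: [0.4451, 0.1092, 0.0234]
tool_rot: [180.0, -0.1, 0.1]
force: [-0.2, 0.3, -0.1]
grip_width: 0.0004
grasp_force: 0.0
```

```bash
python3 -m creep '[{"wx":0,"wy":0,"wz":0,"tx":0,"ty":0,"tz":1,"gripper":-1},{"wx":0,"wy":0,"wz":0,"tx":0,"ty":0,"tz":2,"gripper":-1},{"wx":0,"wy":0,"wz":0,"tx":0,"ty":0,"tz":2,"gripper":-1}]'
```

```text
time_s: 15.22
tool_pos: [0.4445, 0.1094, 0.0208]
tool_rot: [180.0, -0.0, 0.1]
force: [-0.6, -0.4, 0.2]
grip_width: 0.0
grasp_force: 0.1
```

```bash
for i in 1; do python3 -m creep '[{"wx":0,"wy":0,"wz":0,"tx":-1,"ty":0,"tz":1,"gripper":-1},{"wx":0,"wy":0,"wz":0,"tx":-1,"ty":0,"tz":2,"gripper":-1},{"wx":0,"wy":0,"wz":0,"tx":-1,"ty":0,"tz":2,"gripper":-1}]'; python3 -m creep '[{"wx":0,"wy":0,"wz":0,"tx":0,"ty":0,"tz":1,"gripper":-1},{"wx":0,"wy":0,"wz":0,"tx":0,"ty":0,"tz":2,"gripper":-1},{"wx":0,"wy":0,"wz":0,"tx":0,"ty":0,"tz":2,"gripper":-1}]'; done
```

```text
time_s: 15.47
tool_pos: [0.4431, 0.1095, 0.0184]
tool_rot: [180.0, 0.0, 0.2]
force: [-0.1, 0.5, 0.5]
grip_width: 0.0007
grasp_force: 0.1
time_s: 15.72
tool_pos: [0.4431, 0.1095, 0.0163]
tool_rot: [180.0, 0.0, 0.1]
force: [-0.2, 0.4, 0.2]
grip_width: 0.0007
grasp_force: 0.1
```

```bash
cat > q.py <<'E'
from h import *
o=get_obs();p,X,m=cloud('wrist');print(o['tool_pos'].round(4),o['force'].round(1))
P=X[m];s=(abs(P[:,0]-.443)<.011)&(P[:,2]>.01)&(P[:,1]>.07)&(P[:,1]<.135)
Q=P[s]
for y in np.arange(.072,.134,.004):
    t=Q[abs(Q[:,1]-y)<.002];print(round(y,3),len(t),np.percentile(t[:,2]*1000,[2,20,50,80,98]).round() if len(t) else '')
E
python3 q.py
```

```text
[0.4431 0.1095 0.0163] [-0.2  0.4  0.2]
0.072 43 [52. 53. 53. 54. 54.]
0.076 231 [ 13.  26.  38.  50. 144.]
0.08 66 [34. 39. 40. 40. 41.]
0.084 123 [40. 41. 41. 42. 42.]
0.088 136 [ 41.  42.  42.  43. 164.]
0.092 130 [42. 43. 43. 44. 45.]
0.096 126 [43. 44. 44. 45. 46.]
0.1 68 [44. 45. 45. 46. 69.]
0.104 282 [ 46.  60.  83. 101. 121.]
0.108 434 [ 48.  64.  79.  99. 101.]
0.112 413 [ 49.  64.  83. 100. 101.]
0.116 167 [ 53.  76.  99. 114. 128.]
0.12 85 [50. 51. 52. 52. 53.]
0.124 98 [44. 47. 50. 51. 52.]
0.128 154 [28. 37. 42. 53. 54.]
0.132 45 [22. 53. 54. 54. 55.]
```

It's moving down with almost no force, so I continue.

```bash
python3 -m creep '[{"wx":0,"wy":0,"wz":0,"tx":0,"ty":0,"tz":1.5,"gripper":-1},{"wx":0,"wy":0,"wz":0,"tx":0,"ty":0,"tz":3,"gripper":-1},{"wx":0,"wy":0,"wz":0,"tx":0,"ty":0,"tz":4.5,"gripper":-1},{"wx":0,"wy":0,"wz":0,"tx":0,"ty":0,"tz":4.5,"gripper":-1}]'; python3 -m creep '[{"wx":0,"wy":0,"wz":0,"tx":0,"ty":0,"tz":1.5,"gripper":-1},{"wx":0,"wy":0,"wz":0,"tx":0,"ty":0,"tz":3,"gripper":-1},{"wx":0,"wy":0,"wz":0,"tx":0,"ty":0,"tz":3,"gripper":-1}]'; python3 q.py
```

```text
time_s: 16.1
tool_pos: [0.443, 0.1094, 0.0117]
tool_rot: [180.0, 0.0, 0.1]
force: [-0.2, -0.8, 0.0]
grip_width: 0.0004
grasp_force: 0.1
time_s: 16.35
tool_pos: [0.4428, 0.1093, 0.0086]
tool_rot: [180.0, 0.0, 0.1]
force: [-0.7, 1.0, 0.7]
grip_width: 0.0004
grasp_force: 0.0
[0.4428 0.1093 0.0086] [-0.7  1.   0.7]
0.072 31 [52. 53. 53. 54. 55.]
0.076 194 [ 12.  23.  36.  49. 136.]
0.08 21 [31. 33. 35. 35. 36.]
0.084 78 [35. 39. 40. 41. 41.]
0.088 118 [ 39.  40.  41.  42. 156.]
0.092 107 [40. 40. 41. 41. 42.]
0.096 100 [39. 40. 41. 41. 42.]
0.1 54 [40. 40. 41. 52. 65.]
0.104 329 [ 45.  59.  76.  93. 114.]
0.108 394 [44. 58. 72. 88. 93.]
0.112 423 [44. 59. 77. 92. 93.]
0.116 187 [ 47.  64.  78. 105. 120.]
0.12 68 [39. 40. 40. 41. 42.]
0.124 103 [39. 40. 41. 41. 42.]
0.128 130 [22. 39. 41. 53. 54.]
0.132 33 [21. 53. 54. 54. 54.]
```

The stack is flat now, its top at 41 mm (18 mm lower) along the whole length. I lift, check that nothing sticks out of the mouth, and re-locate the gate.

```bash
python3 -m creep '[{"wx":0,"wy":0,"wz":0,"tx":0,"ty":0,"tz":-15,"gripper":-1},{"wx":0,"wy":0,"wz":0,"tx":0,"ty":0,"tz":-35,"gripper":-1},{"wx":0,"wy":0,"wz":0,"tx":-20,"ty":-25,"tz":-65,"gripper":-1},{"wx":0,"wy":0,"wz":0,"tx":-45,"ty":-60,"tz":-80,"gripper":-1},{"wx":0,"wy":0,"wz":0,"tx":-72,"ty":-95,"tz":-80,"gripper":-1}]'
python3 - <<'E'
from h import *
go(.372,.2135,.03,0);p,X,m=cloud('wrist')
C,H=top(p,X,m,.42,.465,.07,.16,.003,.09);np.set_printoptions(linewidth=250);print((H*1000).astype(int))
P=X[m]
t=P[(abs(P[:,0]-.40)<.03)&(abs(P[:,1]-.2135)<.02)&(P[:,2]>.036)&(P[:,2]<.055)];print('post',np.median(t,0).round(4),t.min(0).round(3),t.max(0).round(3),len(t))
print([(np.round(r['point'],3).tolist(),round(r['confidence'],2)) for r in nets.place_of('gate_post','wrist')[:2]])
E
```

```text
time_s: 16.82
tool_pos: [0.378, 0.1992, 0.0915]
tool_rot: [-179.9, -0.3, -0.0]
force: [1.2, 1.8, 0.6]
grip_width: 0.0005
grasp_force: 0.0
t=16.82 tool [0.378  0.1992 0.0915] [-179.9   -0.3   -0. ] F [1.2 1.8 0.6] w 0.0005 T [ -6.3 -14.2  61.5] W [-0.1 -0.3 -0. ]
[[    3     6     6     7     7     6     6     6     6     6     7     6     5     6     6     6     9    11    10    10     9     9     9    10    10     9     8     6     6     6]
 [    3     5     6     5     6     6     7     6     6    54    53    53    53    54    53    53    54    52    53    54    53    52    53    52    53    53    53    54    53     5]
 [    3     5     6     6     6     6     6     5     6    54    54    54    54    54    53    54    54    54    54    54    54    54    54    54    53    54    53    53    54    52]
 [    2     5     6     6     6     5     6     6     6    54    54    41    41    42    41    40    41    41    41    40    40    41    41    41    41    40 -1000    34    54    52]
 [    2     6     5     5     6     6     6     7     6    54    55    41    41    41    42    41    41  
[... 1311 characters left out ...]
  41    40    41    40 -1000 -1000    54    53]
 [    2     6     6     5     5     6     5     6     5    54    54    54    54    54    54    54    54    53    53    53    53    54    53    54    53    54    54    53    54    54]
 [    1     4     6     6     7     7     6     6     6    52    54    54    54    54    54    55    53    52    54    54    54    53    54    53    54    54    53    53    53    53]
 [    1     5     6     6     7     6     6     6     6     7     6     7     6     6 -1000 -1000 -1000 -1000 -1000 -1000 -1000 -1000 -1000 -1000 -1000 -1000 -1000 -1000 -1000 -1000]]
post [0.4007 0.2133 0.047 ] [0.395 0.209 0.037] [0.405 0.218 0.049] 130
[([0.401, 0.216, 0.05], 0.63)]
```

```bash
python3 -m creep '[{"wx":0,"wy":0,"wz":0,"tx":-1,"ty":-8,"tz":10,"gripper":-1},{"wx":0,"wy":0,"wz":0,"tx":-1,"ty":-8,"tz":40,"gripper":-1},{"wx":0,"wy":0,"wz":0,"tx":-1,"ty":-8,"tz":70,"gripper":-1},{"wx":0,"wy":0,"wz":0,"tx":-1,"ty":-8,"tz":92,"gripper":-1},{"wx":0,"wy":0,"wz":0,"tx":-1,"ty":-8,"tz":97,"gripper":-1}]'
python3 -c "
from h import *
go(.396,.211,-.006,0)"
```

```text
time_s: 17.33
tool_pos: [0.3717, 0.2044, -0.0117]
tool_rot: [179.9, 0.4, 0.2]
force: [-0.6, -0.2, 0.7]
grip_width: 0.0004
grasp_force: 0.0
t=17.33 tool [ 0.3717  0.2044 -0.0117] [179.9   0.4   0.2] F [-0.6 -0.2  0.7] w 0.0004 T [24.2 -6.5 -5.8] W [0.1 0.4 0.2]
```

```bash
python3 -m creep '[{"wx":0,"wy":0,"wz":0,"tx":2,"ty":-8,"tz":-6,"gripper":-1},{"wx":0,"wy":0,"wz":0,"tx":8,"ty":-9,"tz":-6,"gripper":-1},{"wx":0,"wy":0,"wz":0,"tx":15,"ty":-9,"tz":-6,"gripper":-1},{"wx":0,"wy":0,"wz":0,"tx":22,"ty":-8,"tz":-6,"gripper":-1},{"wx":0,"wy":0,"wz":0,"tx":29,"ty":-6.5,"tz":-6,"gripper":-1}]'
python3 -m creep '[{"wx":0,"wy":0,"wz":0,"tx":7,"ty":3,"tz":0,"gripper":-1},{"wx":0,"wy":0,"wz":0,"tx":13,"ty":6.5,"tz":0,"gripper":-1},{"wx":0,"wy":0,"wz":0,"tx":19,"ty":11,"tz":0,"gripper":-1},{"wx":0,"wy":0,"wz":0,"tx":25,"ty":16,"tz":0,"gripper":-1}]'
python3 - <<'E'
from h import *
go(.433,.187,-.006,0);p,X,m=cloud('wrist');P=X[m]
t=P[(P[:,0]>.38)&(P[:,0]<.47)&(abs(P[:,1]-.19)<.04)&(P[:,2]>.010)&(P[:,2]<.049)]
for z in (.014,.020,.040,.047):
    u=t[abs(t[:,2]-z)<.003]
    if len(u):print(z,len(u),u.min(0).round(3),u.max(0).round(3),np.median(u,0).round(3))
tip()
E
```

```text
time_s: 17.75
tool_pos: [0.4058, 0.2124, -0.0012]
tool_rot: [180.0, -0.1, 0.1]
force: [-1.3, -1.0, 0.1]
grip_width: 0.0004
grasp_force: 0.6
time_s: 18.08
tool_pos: [0.4296, 0.1961, -0.0022]
tool_rot: [-180.0, 0.0, 0.1]
force: [-2.0, -0.7, 1.0]
grip_width: 0.0005
grasp_force: 0.8
t=18.08 tool [ 0.4296  0.1961 -0.0022] [-1.8e+02  0.0e+00  1.0e-01] F [-2.  -0.7  1. ] w 0.0005 T [3.4 9.1 3.8] W [-0.   0.   0.1]
0.02 594 [0.423 0.164 0.018] [0.47  0.214 0.023] [0.452 0.194 0.022]
0.04 168 [0.438 0.185 0.037] [0.451 0.205 0.043] [0.441 0.194 0.04 ]
0.047 370 [0.439 0.185 0.044] [0.451 0.205 0.049] [0.445 0.191 0.047]
tip dz (mm above TCP) [21.2 23.1 24.9 39.2] n 1236 y [-8.1 22.5]
```

```bash
python3 -m creep '[{"wx":0,"wy":0,"wz":0,"tx":-4,"ty":-3,"tz":0,"gripper":-1},{"wx":0,"wy":0,"wz":0,"tx":-4,"ty":-18,"tz":1,"gripper":-1},{"wx":0,"wy":0,"wz":0,"tx":-3,"ty":-19,"tz":2,"gripper":-1},{"wx":0,"wy":0,"wz":0,"tx":10,"ty":-19,"tz":2,"gripper":-1},{"wx":0,"wy":0,"wz":0,"tx":22,"ty":-19,"tz":2,"gripper":-1}]'
python3 -c "
from h import *
go(.458,.184,-.004,0)"
```

```text
time_s: 18.6
tool_pos: [0.4508, 0.2158, -0.0043]
tool_rot: [180.0, -0.0, 0.3]
force: [0.3, -0.0, 0.2]
grip_width: 0.0006
grasp_force: 0.0
t=18.60 tool [ 0.4508  0.2158 -0.0043] [180.   -0.    0.3] F [ 0.3 -0.   0.2] w 0.0006 T [ 7.1 31.8 -0.3] W [ 0.  -0.   0.3]
```

```bash
python3 -m creep '[{"wx":0,"wy":0,"wz":0,"tx":1,"ty":7,"tz":0,"gripper":-1},{"wx":0,"wy":0,"wz":0,"tx":3,"ty":14,"tz":0,"gripper":-1},{"wx":0,"wy":0,"wz":0,"tx":5,"ty":20,"tz":0,"gripper":-1},{"wx":0,"wy":0,"wz":0,"tx":7,"ty":26,"tz":0,"gripper":-1},{"wx":0,"wy":0,"wz":0,"tx":9,"ty":32,"tz":0,"gripper":-1}]'
python3 -m creep '[{"wx":0,"wy":0,"wz":0,"tx":1,"ty":3,"tz":0,"gripper":-1},{"wx":0,"wy":0,"wz":0,"tx":2,"ty":6,"tz":0,"gripper":-1},{"wx":0,"wy":0,"wz":0,"tx":3,"ty":9,"tz":0,"gripper":-1},{"wx":0,"wy":0,"wz":0,"tx":3,"ty":9,"tz":0,"gripper":-1}]'
python3 - <<'E'
from h import *
go(.462,.165,-.004,0);p,X,m=cloud('wrist');P=X[m]
u=P[(P[:,0]>.41)&(P[:,0]<.5)&(abs(P[:,1]-.165)<.04)&(P[:,2]>.038)&(P[:,2]<.049)]
print(len(u),u.min(0).round(3),u.max(0).round(3),np.median(u,0).round(3))
u=P[(abs(P[:,0]-.48)<.006)&(abs(P[:,1]-.165)<.03)&(P[:,2]>.015)&(P[:,2]<.028)]
print('bar @.48',len(u),u.min(0).round(3),u.max(0).round(3),np.median(u,0).round(3))
E
```

```text
time_s: 19.02
tool_pos: [0.4603, 0.1829, -0.0041]
tool_rot: [180.0, -0.0, 0.1]
force: [1.1, 2.2, 0.7]
grip_width: 0.0006
grasp_force: 0.7
time_s: 19.35
tool_pos: [0.4627, 0.1735, -0.0045]
tool_rot: [179.9, 0.1, 0.1]
force: [1.1, 0.1, -0.2]
grip_width: 0.0003
grasp_force: 0.0
t=19.35 tool [ 0.4627  0.1735 -0.0045] [1.799e+02 1.000e-01 1.000e-01] F [ 1.1  0.1 -0.2] w 0.0003 T [-0.7  8.5 -0.5] W [0.1 0.1 0.1]
279 [0.467 0.158 0.038] [0.475 0.182 0.049] [0.473 0.173 0.044]
bar @.48 278 [0.474 0.141 0.015] [0.486 0.169 0.025] [0.481 0.163 0.022]
```

```bash
python3 -m creep '[{"wx":0,"wy":0,"wz":0,"tx":0,"ty":1.5,"tz":0,"gripper":-1},{"wx":0,"wy":0,"wz":0,"tx":0,"ty":3,"tz":0,"gripper":-1},{"wx":0,"wy":0,"wz":0,"tx":0,"ty":4.5,"tz":0,"gripper":-1},{"wx":0,"wy":0,"wz":0,"tx":0,"ty":6,"tz":0,"gripper":-1}]'
python3 -m creep '[{"wx":0,"wy":0,"wz":0,"tx":0,"ty":1,"tz":0,"gripper":-1},{"wx":0,"wy":0,"wz":0,"tx":0,"ty":2,"tz":0,"gripper":-1}]'
python3 -m creep '[{"wx":0,"wy":0,"wz":0,"tx":0,"ty":1,"tz":0,"gripper":-1},{"wx":0,"wy":0,"wz":0,"tx":0,"ty":2,"tz":0,"gripper":-1}]'
```

```text
time_s: 19.73
tool_pos: [0.463, 0.1687, -0.0043]
tool_rot: [-180.0, -0.0, 0.2]
force: [1.3, 1.1, -0.7]
grip_width: 0.0002
grasp_force: 0.4
time_s: 19.9
tool_pos: [0.4631, 0.1665, -0.0043]
tool_rot: [180.0, -0.0, 0.1]
force: [0.0, 1.0, 0.9]
grip_width: 0.0003
grasp_force: 0.4
time_s: 20.07
tool_pos: [0.463, 0.1645, -0.0043]
tool_rot: [180.0, -0.0, 0.1]
force: [0.7, 1.4, 0.4]
grip_width: 0.0002
grasp_force: 0.5
```

```bash
python3 -m creep '[{"wx":0,"wy":0,"wz":0,"tx":0,"ty":1,"tz":0,"gripper":-1},{"wx":0,"wy":0,"wz":0,"tx":0,"ty":2,"tz":0,"gripper":-1}]'
python3 -m creep '[{"wx":0,"wy":0,"wz":0,"tx":0,"ty":1,"tz":0,"gripper":-1}]'
python3 -m creep '[{"wx":0,"wy":0,"wz":0,"tx":0,"ty":1,"tz":0,"gripper":-1}]'
```

```text
time_s: 20.23
tool_pos: [0.4631, 0.1641, -0.0042]
tool_rot: [-179.9, -0.0, 0.2]
force: [0.9, 5.7, -1.3]
grip_width: 0.0004
grasp_force: 2.9
time_s: 20.32
tool_pos: [0.4632, 0.164, -0.0041]
tool_rot: [-179.8, -0.1, 0.2]
force: [1.0, 7.7, -3.5]
grip_width: 0.0003
grasp_force: 3.9
time_s: 20.4
tool_pos: [0.4632, 0.1638, -0.004]
tool_rot: [-179.7, -0.1, 0.2]
force: [-0.1, 9.2, -3.1]
grip_width: 0.0004
grasp_force: 4.7
```

Nub contact at y≈0.164. I continue in small steps.

```bash
python3 -m creep '[{"wx":0,"wy":0,"wz":0,"tx":0,"ty":0.8,"tz":0,"gripper":-1}]'
python3 -m creep '[{"wx":0,"wy":0,"wz":0,"tx":0,"ty":0.8,"tz":0,"gripper":-1}]'
```

```text
time_s: 20.48
tool_pos: [0.4632, 0.1638, -0.004]
tool_rot: [-179.7, -0.1, 0.2]
force: [1.3, 10.1, -3.6]
grip_width: 0.0005
grasp_force: 5.3
time_s: 20.57
tool_pos: [0.4632, 0.1638, -0.0039]
tool_rot: [-179.6, -0.1, 0.3]
force: [1.8, 13.0, -3.9]
grip_width: 0.0008
grasp_force: 6.0
```

```bash
python3 -m creep '[{"wx":0,"wy":0,"wz":0,"tx":0,"ty":0.8,"tz":0,"gripper":-1}]'
```

```text
time_s: 20.65
tool_pos: [0.4634, 0.1624, -0.0039]
tool_rot: [-179.7, -0.1, 0.3]
force: [2.5, 6.2, -3.2]
grip_width: 0.0009
grasp_force: 2.9
```

```bash
python3 -m creep '[{"wx":0,"wy":0,"wz":0,"tx":0,"ty":0,"tz":0,"gripper":-1}]'
python3 -m creep '[{"wx":0,"wy":0,"wz":0,"tx":0,"ty":0.7,"tz":0,"gripper":-1}]'
```

```text
time_s: 20.73
tool_pos: [0.4637, 0.1605, -0.004]
tool_rot: [-179.8, -0.1, 0.2]
force: [3.4, 4.6, -1.8]
grip_width: 0.0004
grasp_force: 2.3
time_s: 20.82
tool_pos: [0.4639, 0.1592, -0.004]
tool_rot: [-179.9, -0.1, 0.2]
force: [1.7, 3.2, -2.0]
grip_width: 0.0002
grasp_force: 1.9
```

```bash
python3 -m creep '[{"wx":0,"wy":0,"wz":0,"tx":0,"ty":0.7,"tz":0,"gripper":-1}]'
python3 -m creep '[{"wx":0,"wy":0,"wz":0,"tx":0,"ty":0.7,"tz":0,"gripper":-1}]'
python3 -m creep '[{"wx":0,"wy":0,"wz":0,"tx":0,"ty":0.7,"tz":0,"gripper":-1}]'
```

```text
time_s: 20.9
tool_pos: [0.4638, 0.1578, -0.004]
tool_rot: [-179.9, -0.1, 0.2]
force: [2.0, 2.0, -0.9]
grip_width: 0.0008
grasp_force: 1.3
time_s: 20.98
tool_pos: [0.4634, 0.1561, -0.0041]
tool_rot: [180.0, -0.0, 0.2]
force: [1.3, 1.0, 1.2]
grip_width: 0.0003
grasp_force: 0.6
time_s: 21.07
tool_pos: [0.4627, 0.1545, -0.0044]
tool_rot: [179.9, 0.1, 0.1]
force: [1.4, 1.4, -0.6]
grip_width: 0.0003
grasp_force: 0.1
```

```bash
python3 -m creep '[{"wx":0,"wy":0,"wz":0,"tx":0,"ty":0,"tz":0,"gripper":-1}]'
python3 -m creep '[{"wx":0,"wy":0,"wz":0,"tx":0,"ty":0.6,"tz":0,"gripper":-1}]'
python3 -m creep '[{"wx":0,"wy":0,"wz":0,"tx":0,"ty":0.6,"tz":0,"gripper":-1}]'
```

```text
time_s: 21.15
tool_pos: [0.4624, 0.1542, -0.0046]
tool_rot: [179.9, 0.1, 0.1]
force: [0.1, 0.0, 0.3]
grip_width: 0.0004
grasp_force: 0.0
time_s: 21.23
tool_pos: [0.4624, 0.154, -0.0046]
tool_rot: [179.9, 0.1, 0.1]
force: [-0.3, 0.4, 0.6]
grip_width: 0.0006
grasp_force: 0.3
time_s: 21.32
tool_pos: [0.4625, 0.1536, -0.0046]
tool_rot: [180.0, 0.1, 0.1]
force: [-0.4, 1.0, 0.4]
grip_width: 0.0004
grasp_force: 0.5
```

```bash
python3 -m creep '[{"wx":0,"wy":0,"wz":0,"tx":0,"ty":0.6,"tz":0,"gripper":-1}]'
python3 -m creep '[{"wx":0,"wy":0,"wz":0,"tx":0,"ty":0.6,"tz":0,"gripper":-1}]'
python3 -m creep '[{"wx":0,"wy":0,"wz":0,"tx":0,"ty":0.6,"tz":0,"gripper":-1}]'
```

```text
time_s: 21.4
tool_pos: [0.4625, 0.1536, -0.0045]
tool_rot: [-180.0, 0.1, 0.1]
force: [-0.5, 2.1, -1.0]
grip_width: 0.0006
grasp_force: 1.0
time_s: 21.48
tool_pos: [0.4625, 0.1535, -0.0045]
tool_rot: [-180.0, 0.0, 0.2]
force: [-1.4, 3.2, -1.9]
grip_width: 0.0006
grasp_force: 1.7
time_s: 21.57
tool_pos: [0.4625, 0.1535, -0.0045]
tool_rot: [-179.9, 0.0, 0.2]
force: [-0.3, 5.3, -2.1]
grip_width: 0.0005
grasp_force: 2.5
```

```bash
python3 -m creep '[{"wx":0,"wy":0,"wz":0,"tx":0,"ty":0.7,"tz":0,"gripper":-1}]'
python3 -m creep '[{"wx":0,"wy":0,"wz":0,"tx":0,"ty":0.6,"tz":0,"gripper":-1}]'
python3 -m creep '[{"wx":0,"wy":0,"wz":0,"tx":0,"ty":-2,"tz":0,"gripper":-1},{"wx":0,"wy":0,"wz":0,"tx":0,"ty":-6,"tz":0,"gripper":-1},{"wx":0,"wy":0,"wz":0,"tx":-2,"ty":-18,"tz":0,"gripper":-1},{"wx":0,"wy":0,"wz":0,"tx":-5,"ty":-20,"tz":-35,"gripper":-1},{"wx":0,"wy":0,"wz":0,"tx":-10,"ty":-20,"tz":-75,"gripper":-1}]'
python3 -m creep '[{"wx":0,"wy":0,"wz":0,"tx":-20,"ty":35,"tz":-30,"gripper":-1},{"wx":0,"wy":0,"wz":0,"tx":-20,"ty":70,"tz":-40,"gripper":-1},{"wx":0,"wy":0,"wz":0,"tx":-30,"ty":70,"tz":-40,"gripper":-1},{"wx":0,"wy":0,"wz":0,"tx":-30,"ty":70,"tz":-40,"gripper":-1}]'
python3 - <<'E'
from h import *
p,X,m=cloud('wrist');go(.4,.1,.1,0);P=X[m]
t=P[(abs(P[:,0]-.464)<.012)&(abs(P[:,1]-.14)<.015)&(P[:,2]>.043)&(P[:,2]<.050)];print('post',len(t),(t.min(0)+t.max(0)).round(4)/2)
u=P[(abs(P[:,0]-.48)<.008)&(abs(P[:,1]-.14)<.012)&(P[:,2]>.017)&(P[:,2]<.028)];print('bar',len(u),u.min(0).round(3),u.max(0).round(3))
C,H=top(p,X,m,.37,.52,.05,.2,.001,.1);a=cv2.resize(p[20:240,130:380],(454,400))
C=cv2.resize(C,(346,346),interpolation=cv2.INTER_NEAREST);C=np.vstack([C,np.zeros((54,346,3),np.uint8)])
cv2.imwrite('pics/k.png',np.hstack([a,C])[:,:,::-1])
E
```

```text
time_s: 21.65
tool_pos: [0.4625, 0.1534, -0.0044]
tool_rot: [-179.9, 0.0, 0.2]
force: [0.3, 7.0, -2.6]
grip_width: 0.0007
grasp_force: 3.4
time_s: 21.73
tool_pos: [0.4625, 0.1534, -0.0044]
tool_rot: [-179.8, 0.0, 0.2]
force: [-0.8, 7.8, -3.7]
grip_width: 0.0005
grasp_force: 3.9
time_s: 22.15
tool_pos: [0.4506, 0.1709, 0.0694]
tool_rot: [-180.0, 0.4, 0.2]
force: [1.8, -1.3, 1.3]
grip_width: 0.0002
grasp_force: 0.0
time_s: 22.48
tool_pos: [0.4231, 0.0973, 0.1118]
tool_rot: [179.7, -0.1, -0.2]
force: [-0.2, 0.4, 0.2]
grip_width: 0.0006
grasp_force: 0.0
t=22.53 tool [0.4234 0.0989 0.1113] [ 1.798e+02 -1.000e-01 -1.000e-01] F [0.3 0.4 0.4] w 0.0003 T [-23.4  -1.1  11.3] W [ 0.2 -0.1 -0.1]
post 93 [0.4641 0.1391 0.0462]
bar 144 [0.472 0.131 0.017] [0.488 0.151 0.027]
```

View pics/k.png

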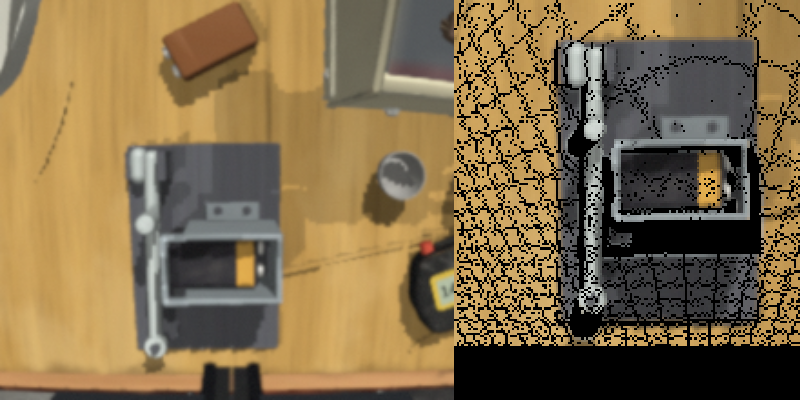

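The gate bar lies across the mouth (post at (145,225), hinge at (153,346)). The nub stands up outside it at (135,165), and the bar rests against its stop. Both upper blocks lie flat in the chute.

```bash
python3 -c "
from cell import env
print(env.sign_off())"
```

```text
the job is handed in; nothing more can be done
None
```

The battery lies flat in the tray, the other two are flat in the chute after I freed a jam by pressing them down, and the gate clicked past the nub and rests home against its stop (about 13 N peak push); job handed in at 22.5 s, verdict not shown.

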